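# Hook the retaining clip off the pump shaft

### The arm

A 7-joint arm with a two-finger parallel gripper is mounted at the origin on a cart in front of the work surface, level with it; the furniture and walls round the work are solid. World frame = base frame: x ahead of the robot, y to its left, z up, the work surface at z = 0. Lengths are in m, angles in rad, forces in N, time in s.
With the tool pointing down it reaches from about 0.35 to 0.775 m from the base axis. Payload 3.1 kg.
Tool frame: the origin (TCP) lies between the finger pads; the fingertips stand 11 mm ahead of it and the grasp point (between the pads) lies 8 mm behind it; x points along the fingers, y is the direction in which the jaws open and shut, and the axes are right-handed (so a half turn about x gives the same grasp; the last joint's range is limited). The gripper opens to 85 mm and grips with 20 to 120 N. Pads are 22 mm wide; open, the fingers measure 114 mm over their backs; the gripper's body (76 mm by 85 mm) begins 54 mm behind the grasp point. The pads swing forward as they close: fully open they stand 13 mm farther back than shut.
Start: joints at [-1.371, 0.311, 0.014, 1.512, -0.004, 1.319, -0.027], TCP at [0.132, 0.534, 0.204] pointing down, gripper open.
Joint ranges: [-2.7, 2.7], [-0.3, 1.91], [-1.27, 1.3], [0.12, 2.57], [-1.44, 4.58], [0.2, 2.03], [-3.05, 3.05]. Speed limits (rad/s): [2.79, 2.79, 3.14, 3.14, 3.14, 3.14, 3.14].

### API

Orientations are given as a rotation vector (axis times angle).
In Python, from rig import sensors, capture, camera_model, workorder gives the robot as it stands.
- The arm moves only by the shell command python3 -m handwheel 'ROWS' [FORCE]. ROWS is JSON, a list of rows, each a list of 3 entries, a list of its own where there are three numbers: the shift along the tool's x, y, z in mm, then the turn about the tool's x in rad, then the closure, from 0 (fully open) to 1 (shut). A call has 1 to 8 rows; each row shifts and turns the pose as measured when the row begins, along the tool's axes as they then stand; what a row does not reach is not made up. A row lasts 1/10 s, in which the tool goes at most 50 mm and 8.59 degrees, less where a joint would pass 70% of its speed; a pose out of reach is approached as far as the arm can. A call with a gripper value outside its range is refused whole. The fingers move at their own pace and stop on an object; FORCE is the grip in N (left out, the last holds). Time passes only in rows, so rows that do not move let the fingers close. It gives the time, the measured TCP pose, the force and the opening at its end, in the units of the state.
- sensors.read_state(): the state, without advancing time (a new reading comes with each control period).
- capture(name): name is "scene" or "top"; returns (picture, depth): 400x640x3 uint8, red, green, blue; 400x640 float32, m along the optical axis (not along the pixel's ray), 0 where there is no reading.
- camera_model(name): a dict with "K" (3x3 intrinsics, pixels), "camera_from_world" (4x4, takes a point from world to camera coordinates). Camera axes: x right, y up, looking along -z (the intrinsics and any distortion apply to the point x, -y, -z); pixel columns grow to the right and rows downward; lengths in m; the calibration is good to about 2 mm. A picture is of the moment at which its call begins. camera_model takes no time and is no camera call.
- workorder.sign_off(): hands the job in, once; it reports no verdict.
The state is a dict: "time": time; "joint_positions": joint angles; "qvel": joint speeds; "tau": joint torques, N m; "ee_pos": TCP position; "eef_rot": TCP orientation; "contact_force": force on the tool from outside, world axes, zero at the start; "moment": the same for the moment, N m; "gripper_width": opening from 0.0 (shut) to 1.0 (fully open).
Only numpy, scipy, OpenCV 4.12 (cv2) and the standard library are available. Lean on these libraries where they do the work, as an engineer would, in place of code of your own. Each camera call takes 0.05 s, during which the arm holds its last target.

### The job

The pump's rotor has to come off for cleaning: take the hooked pick from the tool rack, get its hook into the window at the back of the spring clip on the pump shaft and pull the clip up out of its groove. Go in by feel and never lean or jab hard with the pick on the pump, shaft or clip, and keep your fingers off the clip. Bring the clip on the hook to the green dish, leave it lying in there, and hang the pick back upright in a hole of the rack without disturbing the things round about.

Things in the scene. Friction and masses are not known exactly. Their poses are not given: they have to be found in the camera images.
- pick: Hooked pick: orange 16 mm square handle from 8 to 78 mm above the origin, black flange 34 mm across, below it a 22 mm metal collet 28 mm long that clamps a 4 mm steel blade with a level hook (2.6 mm pin, 10 mm out from the axis along +x, tip 1 mm up). The blade is clamped fast, by hand: the hook's underside is 83 to 107 mm below the origin, not measured. Origin: on the axis, underside of the flange; z up.
- pick_grip (a point): Place to hold the pick: on the handle's axis, 55 mm above its origin; the square faces look along the pick's x and y. The gripper's fingers fit round it along either; in the rack the neighbouring tool hangs 55 or 110 mm away along the rack's y.
- clip: Spring retaining clip, brass-coloured E-shape, 41 mm wide and 34 mm high, 3 mm thick, sitting in the shaft's groove. Origin: centre of its ring, on the shaft's axis when seated. x along the shaft, away from its free end; z to the back of the clip (up when seated); the sprung jaws grip from below. It lets go at roughly 10 to 18 N after some 6 to 9 mm of upward pull, then hangs free on the hook.
- clip_window (a point): Middle of the window at the clip's back, 15 mm above the clip's origin: an opening 13 mm wide (along y) between the shaft's top (12 mm above the origin) and the underside of the clip's back (17.5 mm above it; the back is 4 mm thick). The hook goes in along +x. Behind the clip the space is free for 10 mm between the teeth of the rotor hub.
- pump: Bench pump with its cover off, white case 150 x 140 x 150 mm, fixed. Origin: centre of its underside; its front, with rotor and shaft, looks along its -x. Level steel shaft, 24 mm thick, axis 95 mm up, free end 156 mm from the origin along -x; the clip sits 134 mm out, so 20 mm of bare shaft stand in front of it.
- groove (a point): Where the clip's origin is when the clip sits in the shaft's groove: on the shaft's axis, 133.5 mm from the pump's origin along its -x, 95 mm up. Same axes as the pump.
- rack: White tool rack, fixed, 180 mm long (y), 80 mm deep (x), top 125 mm up, with three upright holes of 24.5 mm in a 12 mm thick top plate. Origin: centre of its underside.
- hole_0 (a point): Rack's hole at its -y end: centre of the mouth, 125 mm up.
- hole_1 (a point): Rack's middle hole: centre of the mouth, 125 mm up; empty at the start.
- hole_2 (a point): Rack's hole at its +y end: centre of the mouth, 125 mm up.
- dish: Green plastic dish, loose, 94 mm across, 22 mm high, floor 3 mm up and about 70 mm wide. Origin: centre of its underside.
- scriber: Straight scriber with a blue handle of the same shape as the pick's, hanging in another hole of the rack; bystander. Origin: underside of its flange.
- wash_bottle: White wash bottle with a blue cap, 219 mm high; bystander. Origin: centre of its underside.
- beaker: Small glass beaker, 61 mm wide, 69 mm high; bystander. Origin: centre of its underside.
Things that resemble listed ones, but are neither listed nor needed, are in the scene too. Of the things that look like the dish, take the one that is farthest from the robot's base at the start. Leave any red look-alike of the rack alone.

How it is judged:
By the outcome, as a careful person would: the job done as asked, in the order asked, and still so for the second after the job is handed in, with the robot touching nothing.
It also fails if it takes over 72 s, if anything falls off the work surface, if the arm or the gripper's body presses on something with over 40 N, if the wrist force passes 120 N, or if a joint passes its speed limit or range.

## Working session

There is one attempt and no reset: what is moved stays moved. The work goes in short steps, Python scripts to look and compute and a shell command to move; the robot and the scene stay as the last step left them, time stands still between calls to the robot, and variables do not carry over. Pictures are saved under pics/ and viewed, and the job is handed in when it is done.

```bash
ls; mkdir -p pics
python3 - <<'E'
from rig import sensors, capture, camera_model
import cv2,numpy as np
print(sensors.read_state())
for n in ("scene","top"):
    p,d=capture(n); cv2.imwrite(f"pics/{n}0.png",p[:,:,::-1]); np.savez(f"pics/{n}0.npz",p=p,d=d)
    m=camera_model(n); print(n,{k:(np.round(v,4).tolist() if hasattr(v,'shape') or isinstance(v,list) else v) for k,v in m.items()})
E
```

```text
pics
{'time': 0.0, 'joint_positions': array([-1.3706818 ,  0.3117292 ,  0.01399078,  1.51307854, -0.00439862,
        1.31918819, -0.02719818]), 'qvel': array([ 0.00091447,  0.00083197,  0.00068164, -0.00180169, -0.00080252,
        0.00150455, -0.00037629]), 'tau': array([ 8.50542492e-04, -3.79912519e+01,  1.46369739e-01, -2.30585951e+01,
        1.20152967e-02,  1.37296246e-02, -1.66649704e-05]), 'ee_pos': array([0.13150493, 0.53322162, 0.20251054]), 'eef_rot': array([ 0.18791791,  1.56264046, -0.19164043]), 'contact_force': array([-0.49239812, -0.09579951,  0.06985805]), 'moment': array([-0.00738345, -0.04067071,  0.03348232]), 'gripper_width': 1.0026433125630336}
scene {'K': [[369.709, 0.0, 318.4001], [0.0, 369.709, 196.8957], [0.0, 0.0, 1.0]], 'camera_from_world': [[0.6464, -0.7629, 0.0079, -0.168], [0.4013, 0.3488, 0.8469, -0.3983], [-0.6489, -0.5443, 0.5317, -0.6107], [0.0, 0.0, 0.0, 1.0]]}
top {'K': [[511.8688, 0.0, 309.3598], [0.0, 511.8688, 198.6576], [0.0, 0.0, 1.0]], 'camera_from_world': [[0.0119, -0.9999, -0.0107, 0.2069], [0.9981, 0.0112, 0.0606, -0.5357], [-0.0605, -0.0114, 0.9981, -1.6915], [0.0, 0.0, 0.0, 1.0]]}
```

View pics/scene0.png

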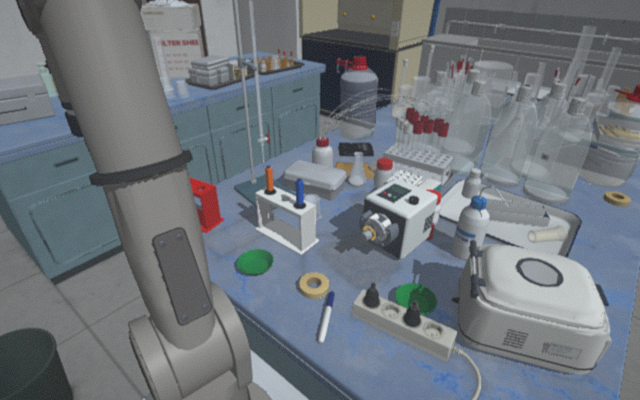

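View pics/top0.png

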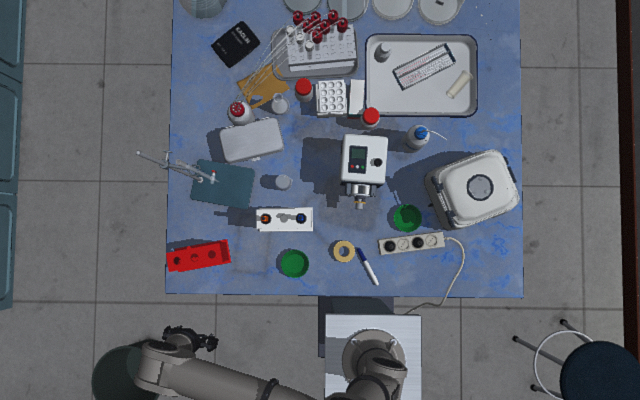

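The scene view shows the white rack with the orange pick (268,180) and the blue scriber (300,193). The pump is at (400,215) with its clip at about (370,235), and the green dishes are at (254,262) and (416,297). The red rack look-alike is at (205,205). In the top view the dishes are at (293,263) and (407,217), the rack at (285,218) and the pump at (364,160).

```bash
cat > h.py <<'E'
import numpy as np, cv2
from rig import camera_model, capture, sensors
from scipy.spatial.transform import Rotation as R
def cam(n):
    m=camera_model(n); return np.array(m["K"]),np.array(m["camera_from_world"])
def ray(n,u,v):
    K,T=cam(n); x=(u-K[0,2])/K[0,0]; y=(v-K[1,2])/K[1,1]
    d=T[:3,:3].T@np.array([x,-y,-1.]); c=-T[:3,:3].T@T[:3,3]; return c,d
def onz(n,u,v,z):
    c,d=ray(n,u,v); return c+d*(z-c[2])/d[2]
def dep(n,u,v,d):
    c,dd=ray(n,u,v); return c+dd*d
def proj(n,P):
    K,T=cam(n); q=T[:3,:3]@np.asarray(P)+T[:3,3]; x=q[0]/-q[2];y=-q[1]/-q[2]
    return np.array([K[0,0]*x+K[0,2],K[1,1]*y+K[1,2]])
def tri(a,b):
    c1,d1=ray("scene",*a);c2,d2=ray("top",*b)
    d1/=np.linalg.norm(d1);d2/=np.linalg.norm(d2)
    A=np.stack([d1,-d2],1);t=np.linalg.lstsq(A,c2-c1,rcond=None)[0]
    p=c1+t[0]*d1;q=c2+t[1]*d2; return (p+q)/2,np.linalg.norm(p-q)
def grab(n,name):
    p,d=capture(n); np.savez(f"pics/{name}.npz",p=p,d=d); cv2.imwrite(f"pics/{name}.png",p[:,:,::-1]); return p,d
def crop(name,x0,y0,x1,y1,s,out):
    p=np.load(f"pics/{name}.npz")["p"][y0:y1,x0:x1,::-1]
    cv2.imwrite(f"pics/{out}.png",cv2.resize(p,None,fx=s,fy=s,interpolation=cv2.INTER_CUBIC))
def pts(n,name):
    z=np.load(f"pics/{name}.npz"); d=z["d"]; K,T=cam(n)
    v,u=np.mgrid[0:400,0:640]; X=np.stack([(u-K[0,2])/K[0,0]*d,-(v-K[1,2])/K[1,1]*d,-d],-1)
    return (X-T[:3,3])@T[:3,:3], z["p"], d
def st():
    s=sensors.read_state(); M=R.from_rotvec(s["eef_rot"]).as_matrix()
    print("t",round(s["time"],2),"p",np.round(s["ee_pos"]*1000,1),"w",round(s["gripper_width"],3),"F",np.round(s["contact_force"],1),"M",np.round(s["moment"],2)); print(np.round(M,3)); print("q",np.round(s["joint_positions"],3)); return s,M
E
python3 - <<'E'
from h import *
crop("top0",240,120,440,290,4,"c1"); crop("scene0",180,150,460,330,2.8,"c2")
P,p,d=pts("top","top0")
for u,v in [(266,218),(300,218),(285,210),(293,263),(407,217),(364,160),(360,190),(359,203),(320,240)]:
    print(u,v,np.round(P[v,u],3))
st()
E
```

```text
266 218 [0.463 0.34  0.197]
300 218 [0.464 0.238 0.205]
285 210 [0.491 0.288 0.122]
293 263 [ 0.318  0.266 -0.   ]
407 217 [ 0.476 -0.115  0.002]
364 160 [0.647 0.044 0.147]
360 190 [0.561 0.047 0.052]
359 203 [0.516 0.055 0.102]
320 240 [ 0.396  0.176 -0.   ]
t 0.1 p [131.5 533.3 202.6] w 0.993 F [-0.8 -0.2 -0.5] M [0.   0.02 0.  ]
[[-0.     0.239  0.971]
 [-0.002  0.971 -0.239]
 [-1.    -0.002  0.   ]]
q [-1.371  0.312  0.014  1.513 -0.004  1.319 -0.027]
```

View pics/c1.png

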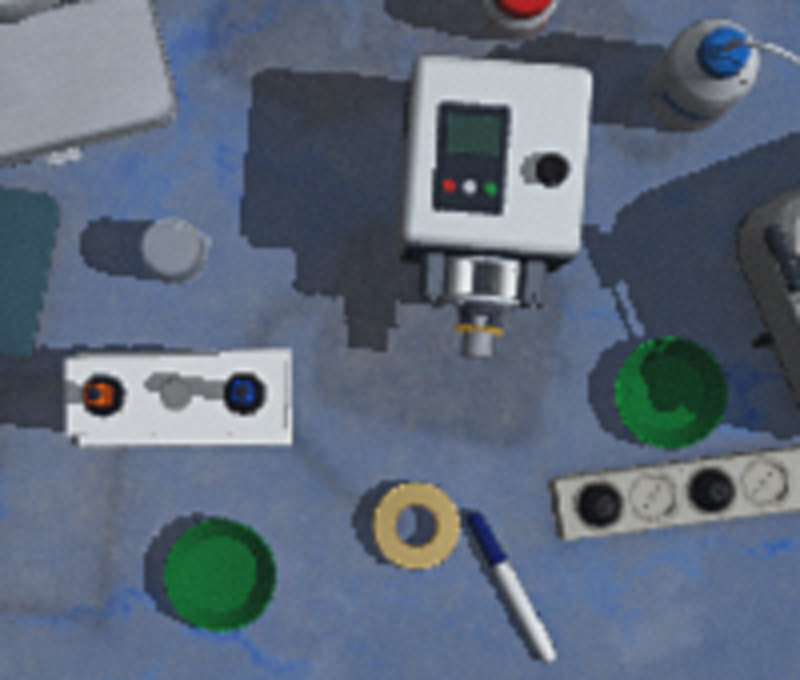

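View pics/c2.png

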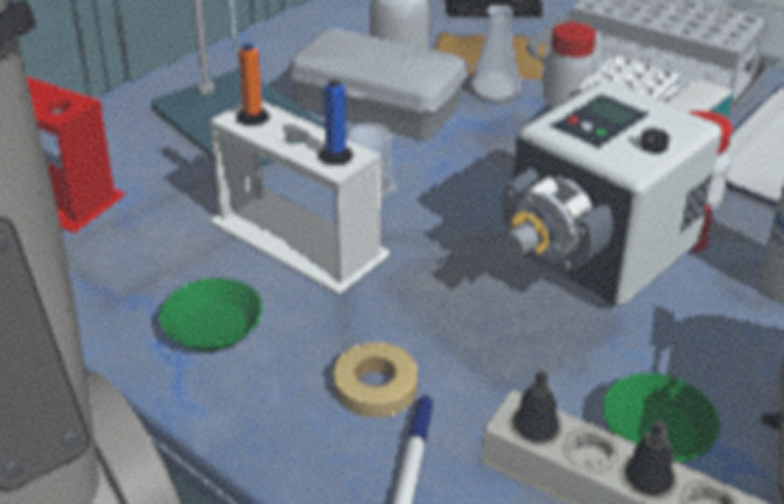

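Run:
```python
from h import *
crop("top0",250,200,320,240,11,"c3"); crop("scene0",245,155,330,260,5.5,"c4"); crop("scene0",345,180,445,270,7,"c5"); crop("top0",330,125,400,215,6.5,"c6")
P,p,d=pts("top","top0")
def rect(m,z,name):
    m=m.astype(np.uint8)
    n,l,s,c=cv2.connectedComponentsWithStats(m); 
    k=1+np.argmax(s[1:,4]); ys,xs=np.where(l==k)
    W=np.array([onz("top",u,v,z)[:2] for u,v in zip(xs,ys)])*1000
    r=cv2.minAreaRect(W.astype(np.float32)); print(name,r, len(xs),"medz",np.median(P[ys,xs,2]))
X,Y,Z=P[...,0],P[...,1],P[...,2]
mn=p.min(-1)
rect((abs(X-.63)<.11)&(abs(Y-.04)<.12)&(Z>.135)&(Z<.165),.150,"pump")
rect((abs(X-.465)<.06)&(abs(Y-.29)<.12)&(Z>.11)&(Z<.14),.125,"rack")
g=(p[...,1]>1.6*p[...,0].astype(float))&(p[...,1]>1.4*p[...,2].astype(float))&(p[...,1]>40)
n,l,s,c=cv2.connectedComponentsWithStats(g.astype(np.uint8))
for k in range(1,n):
    if s[k,4]>200: print("dish",s[k],c[k], np.round(onz("top",*c[k],.015),4))
```

```text
pump ((650.6800537109375, 45.070220947265625), (139.3724365234375, 151.90274047851562), 85.83543395996094) 2161 medz 0.14969394764082128Traceback (most recent call last):
  File "<stdin>", line 13, in <module>
  File "<stdin>", line 8, in rect
  File "h.py", line 10, in onz
    c,d=ray(n,u,v); return c+d*(z-c[2])/d[2]
        ~~~^^^^^^^
  File "h.py", line 7, in ray
    K,T=cam(n); x=(u-K[0,2])/K[0,0]; y=(v-K[1,2])/K[1,1]
        ~~~^^^
  File "h.py", line 5, in cam
    m=camera_model(n); return np.array(m["K"]),np.array(m["camera_from_world"])
ValueError: time passes only in moves, steps and waits
```

View pics/c3.png

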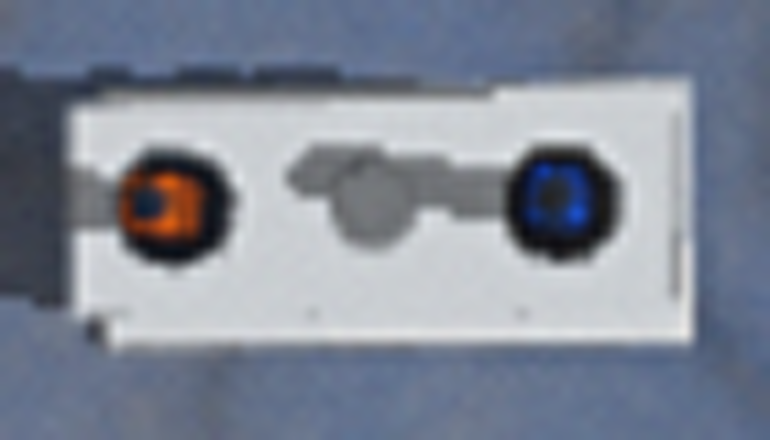

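View pics/c4.png

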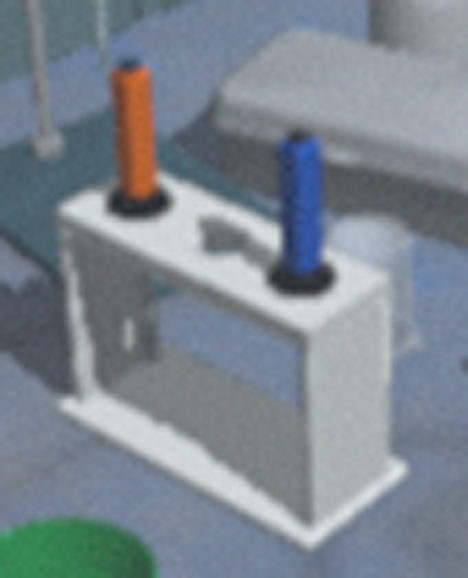

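View pics/c5.png

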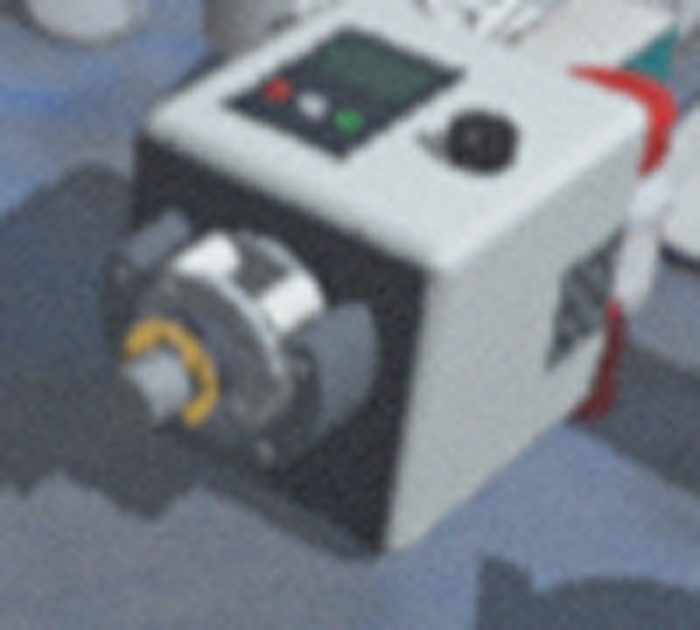

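View pics/c6.png

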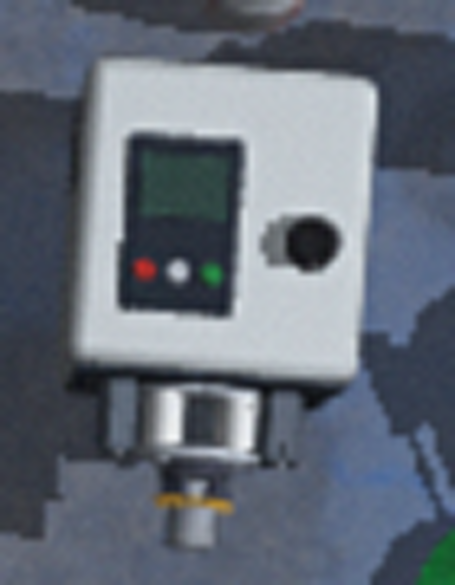

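```bash
sed -i 's/^def cam(n):/from functools import lru_cache\n@lru_cache(None)\ndef cam(n):/' h.py
python3 - <<'E'
from h import *
P,p,d=pts("top","top0")
def W(m,z):
    ys,xs=np.where(m); return np.array([onz("top",u,v,z)[:2] for u,v in zip(xs,ys)])*1000
def big(m):
    n,l,s,c=cv2.connectedComponentsWithStats(m.astype(np.uint8)); k=1+np.argmax(s[1:,4]); return l==k
X,Y,Z=P[...,0],P[...,1],P[...,2]
m=big((abs(X-.465)<.06)&(abs(Y-.29)<.12)&(Z>.11)&(Z<.14)); print("rack",cv2.minAreaRect(W(m,.125).astype(np.float32)))
hsv=cv2.cvtColor(p,cv2.COLOR_RGB2HSV); H,S,V=cv2.split(hsv)
def rep(name,m,z):
    m=big(m); ys,xs=np.where(m); w=W(m,z); print(name,len(xs),"px",xs.mean().round(1),ys.mean().round(1),"mean",w.mean(0).round(1),"rect",cv2.minAreaRect(w.astype(np.float32)),"depz",np.median(Z[m]).round(3))
box=lambda x,y,r:(abs(X-x)<r)&(abs(Y-y)<r)
u,v=np.meshgrid(np.arange(640),np.arange(400))
rep("orange",(H<15)&(S>140)&(V>60)&(abs(u-266)<12)&(abs(v-218)<10),.200)
rep("orangeflange",((V<70)|((H<15)&(S>140)))&(abs(u-266)<10)&(abs(v-218)<8),.128)
rep("blue",(H>100)&(S>150)&(V>50)&(abs(u-300)<9)&(abs(v-218)<9),.200)
rep("clip",(H>10)&(H<30)&(S>110)&(V>80)&(abs(u-360)<12)&(abs(v-202)<6),.112)
rep("hole1",(V<170)&(abs(u-284)<5)&(abs(v-219)<5),.125)
g=(H>50)&(H<80)&(S>120)
n,l,s,c=cv2.connectedComponentsWithStats(g.astype(np.uint8))
for k in range(1,n):
    if s[k,4]>200: print("dish",s[k],c[k].round(1), np.round(onz("top",*c[k],.015),4), cv2.minEnclosingCircle(W(l==k,.022).astype(np.float32)))
E
```

```text
rack ((463.84918212890625, 292.0132751464844), (59.32154846191406, 165.7538604736328), 0.67497718334198)
orange 30 px 264.7 218.4 mean [461.8 343.2] rect ((461.5594787597656, 343.87841796875), (14.876029014587402, 20.861234664916992), 0.6629299521446228) depz 0.196
orangeflange 73 px 265.3 218.5 mean [463.  348.4] rect ((462.7705383300781, 348.76123046875), (27.960979461669922, 27.8179931640625), 64.17950439453125) depz 0.133
blue 28 px 300.5 217.6 mean [465.4 236.6] rect ((465.77911376953125, 236.71395874023438), (14.86902904510498, 14.89626407623291), 0.6678232550621033) depz 0.201
clip 9 px 355.8 201.6 mean [520.1  65.7] rect ((520.2354736328125, 65.0533447265625), (3.153902530670166, 12.583871841430664), 0.6462101936340332) depz 0.103
hole1 60 px 283.8 217.9 mean [465.6 291. ] rect ((463.8265686035156, 290.3359069824219), (21.843420028686523, 25.027679443359375), 0.6618531346321106) depz 0.006
dish [394 204  28  28 603] [407.2 217.9] [ 0.473  -0.1132  0.015 ] ((473.0051574707031, -112.43525695800781), 46.4337043762207)
dish [281 250  28  28 609] [294.4 263.4] [0.3176 0.2602 0.015 ] ((318.7394104003906, 259.5269470214844), 46.003658294677734)
```

Run:
```python
from h import *
for z in (.2,.125,.113,.097,.06,.042,.03,.018): print(z,proj("scene",[.463,.346,z]).round(1))
crop("scene0",250,180,305,245,12,"c7")
```

```text
0.2 [269.6 168. ]
0.125 [271.2 191.9]
0.113 [271.5 195.5]
0.097 [271.8 200.3]
0.06 [272.6 211.1]
0.042 [273.  216.2]
0.03 [273.2 219.5]
0.018 [273.4 222.9]
```

View pics/c7.png

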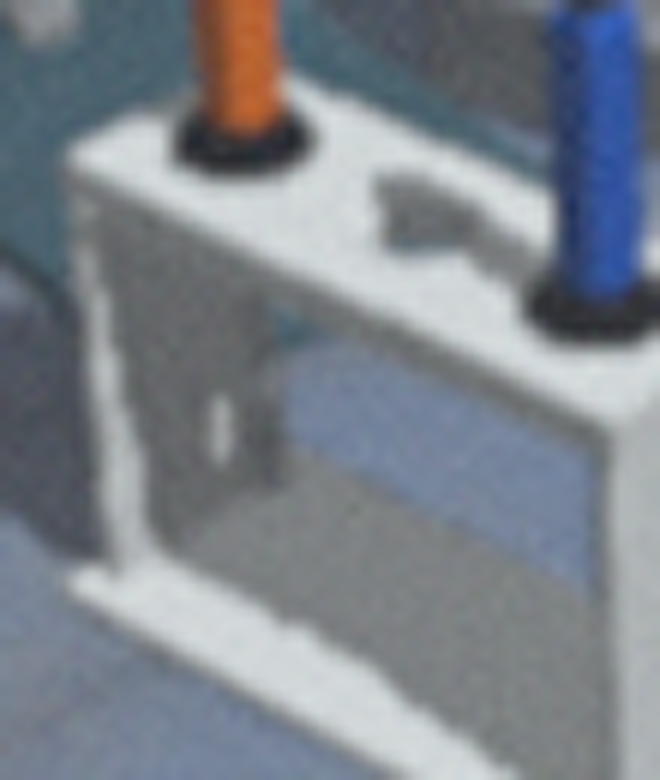

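Two green dishes are in the top view: (294,263), 0.41 m from the base, and (407,218), 0.49 m. I take the farther one at (407,218), as crop c1 shows. The pick is the orange handle at (265,218), in the white rack's +y hole. I'll raise the arm, align the tool with the rack and go over.

```bash
python3 -m handwheel '[[[-40,0,0],-0.127,0],[[-20,0,0],-0.126,0]]'; python3 -c "
from h import *
st()"
```

```text
time: 0.3
ee_pos: [0.1306, 0.5294, 0.2584]
eef_rot: [-0.028, 1.574, 0.003]
contact_force: [1.0, 0.5, 0.9]
gripper_width: 0.998
t 0.3 p [130.6 529.4 258.4] w 0.998 F [1.  0.5 0.9] M [0.04 0.01 0.  ]
[[-0.003 -0.02   1.   ]
 [-0.015  1.     0.02 ]
 [-1.    -0.015 -0.003]]
q [-1.343  0.293 -0.023  1.402  0.007  1.462  0.225]
```

```bash
python3 -m handwheel '[[[0,-22,40],0,0],[[0,-22,40],0,0],[[0,-22,40],0,0],[[0,-22,40],0,0],[[0,-22,40],0,0],[[0,-22,40],0,0],[[0,-22,40],0,0],[[0,-22,40],0,0]]'; python3 -c "
from h import *
st()"
```

```text
time: 1.1
ee_pos: [0.4555, 0.3649, 0.2572]
eef_rot: [-0.045, 1.582, 0.029]
contact_force: [0.1, -0.5, 1.0]
gripper_width: 0.999
t 1.1 p [455.5 364.9 257.2] w 0.999 F [ 0.1 -0.5  1. ] M [ 0.04 -0.04  0.01]
[[-0.011 -0.047  0.999]
 [-0.011  0.999  0.047]
 [-1.    -0.01  -0.012]]
q [-0.823  0.375  0.174  1.297 -0.062  1.49   0.962]
```

```bash
python3 -m handwheel '[[[0,-19,6.5],0.035,0],[[0,0,0],0,0]]'
python3 - <<'E'
from h import *
st(); grab("top","t1"); grab("scene","s1"); crop("top","t1" and 0,0,1,1,1,"x") if 0 else None
crop("t1",230,180,330,255,6,"t1c"); crop("s1",220,100,330,260,4,"s1c")
E
```

```text
time: 1.3
ee_pos: [0.4701, 0.3376, 0.2551]
eef_rot: [-0.01, 1.58, -0.018]
contact_force: [-0.6, -0.0, 1.3]
gripper_width: 1.0
t 1.3 p [470.1 337.6 255.1] w 1.0 F [-0.6 -0.   1.3] M [ 0.03 -0.01 -0.01]
[[-0.01   0.005  1.   ]
 [-0.018  1.    -0.005]
 [-1.    -0.018 -0.01 ]]
q [-0.792  0.368  0.195  1.314 -0.061  1.484  0.963]
```

View pics/s1c.png

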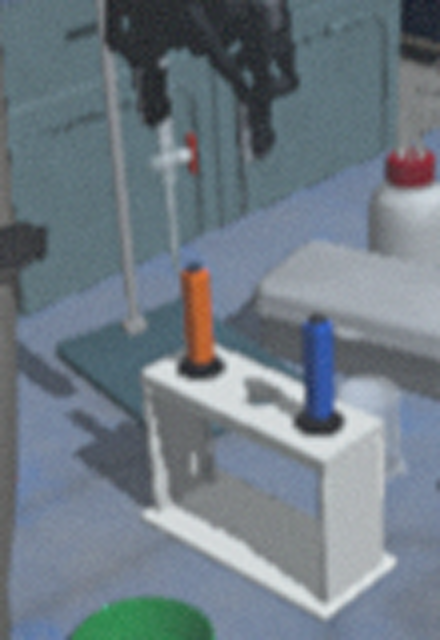

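View pics/t1c.png

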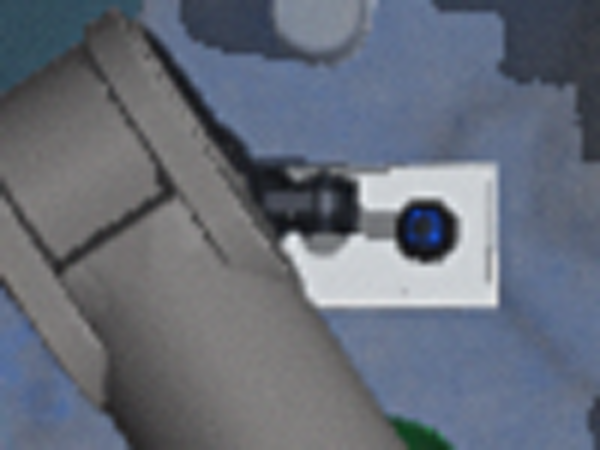

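The scene crop shows the open fingers above and around the pick, with the tips at crop rows 120–150. That looks higher than I expected, so I check by projection.

Run:
```python
from h import *
for q in ([.470,.380,.257],[.470,.338,.257],[.470,.295,.257],[.463,.346,.203]): print(q,(proj("scene",q)-[220,100])*4, (proj("top",q)-[230,180])*6)
P,p,d=pts("scene","s1")
for u,v in [(258,130),(286,138)]: print(P[v,u])
```

```text
[0.47, 0.38, 0.257] [165.40319727 176.76953208] [120.04395866 209.83350421]
[0.47, 0.338, 0.257] [209.19539085 194.26150569] [207.83163612 210.84894788]
[0.47, 0.295, 0.257] [256.2379457  213.05177539] [297.76865376 211.88925305]
[0.463, 0.346, 0.203] [198.01237736 268.06356925] [202.12367862 227.90279864]
[0.46532553 0.3832734  0.29766521]
[0.47445938 0.29024131 0.29854872]
```

Run:
```python
from h import *
crop("s1",235,85,305,180,6.3,"s1d")
P,p,d=pts("scene","s1")
X,Y,Z=P[...,0],P[...,1],P[...,2]
m=(abs(X-.47)<.06)&(abs(Y-.338)<.09)&(Z>.205)
ys,xs=np.where(m); print(len(xs), Z[m].min(), np.percentile(Z[m],[1,5,50]))
for r in range(112,160,3): 
    k=np.where(m[r])[0]; print(r,k.min() if len(k) else None,k.max() if len(k) else None,[round(float(Z[r,c]),3) for c in k[::6]])
```

```text
4343 0.20510757454125653 [0.30368296 0.32980382 0.46595826]
112 247 293 [0.342, 0.346, 0.343, 0.361, 0.368, 0.373, 0.371]
115 252 293 [0.34, 0.338, 0.361, 0.355, 0.36]
118 253 294 [0.327, 0.33, 0.354, 0.359, 0.354]
121 253 294 [0.32, 0.321, 0.348, 0.353, 0.348]
124 254 288 [0.316, 0.314, 0.341, 0.345]
127 254 287 [0.304, 0.305, 0.331]
130 255 287 [0.299, 0.323, 0.323]
133 279 288 [0.315, 0.317]
136 280 287 [0.307, 0.308]
139 280 285 [0.3]
142 None None []
145 None None []
148 None None []
151 None None []
154 None None []
157 None None []
```

View pics/s1d.png

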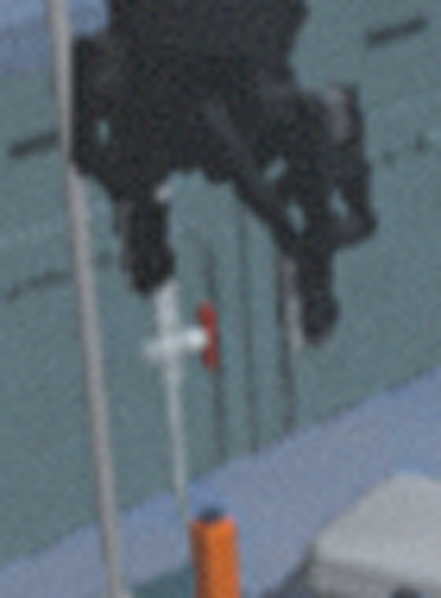

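The visible finger ends sit at z≈0.296 by depth, while the state puts the open fingertips near 0.257. The lateral position agrees. I'll centre over the pick, go down part way with the fingers open, and look again before gripping.

```bash
python3 -m handwheel '[[[0,8,-6],0,0],[[20,0,0],0,0],[[20,0,0],0,0],[[0,0,0],0,0]]'
python3 - <<'E'
from h import *
st(); grab("scene","s2"); crop("s2",235,85,305,180,6.3,"s2d")
P,p,d=pts("scene","s2")
X,Y,Z=P[...,0],P[...,1],P[...,2]
m=(abs(X-.463)<.06)&(abs(Y-.345)<.09)&(Z>.19)
for r in range(125,175,3): 
    k=np.where(m[r])[0]; print(r,[(int(c),P[r,c].round(3).tolist()) for c in k[::7]])
print(proj("scene",[.463,.389,.220]),proj("scene",[.463,.302,.220]))
E
```

```text
time: 1.8
ee_pos: [0.4501, 0.3625, 0.2151]
eef_rot: [-0.023, 1.586, 0.014]
contact_force: [-0.3, -1.1, -0.3]
gripper_width: 0.999
t 1.8 p [450.1 362.5 215.1] w 0.999 F [-0.3 -1.1 -0.3] M [0.   0.06 0.02]
[[-0.015 -0.024  1.   ]
 [-0.006  1.     0.024]
 [-1.    -0.005 -0.015]]
q [-0.825  0.377  0.172  1.398 -0.069  1.388  0.943]
125 [(237, [0.435, 0.429, 0.309]), (244, [0.432, 0.396, 0.318]), (251, [0.439, 0.378, 0.32]), (258, [0.44, 0.352, 0.327]), (265, [0.446, 0.333, 0.33]), (273, [0.441, 0.298, 0.34]), (280, [0.457, 0.291, 0.337])]
128 [(241, [0.438, 0.418, 0.302]), (248, [0.453, 0.408, 0.301]), (261, [0.434, 0.335, 0.325]), (269, [0.448, 0.321, 0.325]), (276, [0.443, 0.291, 0.334])]
131 [(243, [0.438, 0.41, 0.296]), (250, [0.457, 0.406, 0.291]), (267, [0.439, 0.319, 0.32]), (274, [0.44, 0.295, 0.326])]
134 [(243, [0.44, 0.415, 0.286]), (250, [0.455, 0.405, 0.284]), (273, [0.44, 0.299, 0.318]), (280, [0.455, 0.291, 0.315])]
137 [(244, [0.438, 0.41, 0.279]), (251, [0.457, 0.404, 0.275]), (273, [0.441, 0.3, 0.309]), (280, [0.452, 0.288, 0.309])]
140 [(244, [0.437, 0.409, 0.271]), (251, [0.456, 0.404, 0.267]), (275, [0.439, 0.292, 0.304])]
143 [(245, [0.438, 0.408, 0.263]), (269, [0.44, 0.316, 0.289]), (276, [0.454, 0.306, 0.287])]
146 [(269, [0.439, 0.315, 0.282]), (276, [0.454, 0.307, 0.279])]
149 [(269, [0.44, 0.317, 0.273]), (276, [0.454, 0.307, 0.271])]
152 [(269, [0.44, 0.318, 0.264]), (276, [0.458, 0.311, 0.26])]
155 []
158 []
161 []
164 []
167 [(265, [0.455, 0.355, 0.203])]
170 [(265, [0.454, 0.355, 0.195]), (272, [0.467, 0.342, 0.194])]
173 [(269, [0.455, 0.34, 0.19])]
[258.19251435 156.63822736] [280.82023757 166.35363682]
```

View pics/s2d.png

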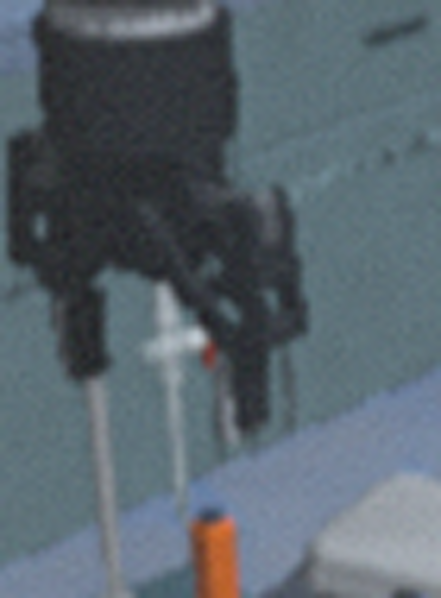

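```bash
for i in 1 2 3; do python3 -m handwheel '[[[0,0,0],0,0]]'|sed -n 1,2p;done
python3 - <<'E'
from h import *
s,M=st(); print(s["qvel"].round(4)); grab("top","t3"); grab("scene","s3"); crop("s3",235,85,305,180,6.3,"s3d"); crop("t3",200,150,330,255,5,"t3c")
P,p,d=pts("top","t3")
for v in range(195,235,4): print(v,[(u,P[v,u].round(3).tolist()) for u in (255,262,268,275,280)])
E
```

```text
time: 1.95
ee_pos: [0.4497, 0.3652, 0.2178]
time: 2.05
ee_pos: [0.449, 0.3668, 0.2188]
time: 2.15
ee_pos: [0.4491, 0.3676, 0.2199]
t 2.15 p [449.1 367.6 219.9] w 0.998 F [0.5 0.9 0.7] M [-0.01  0.03  0.01]
[[-0.011 -0.03   0.999]
 [ 0.001  1.     0.03 ]
 [-1.     0.001 -0.011]]
q [-0.83   0.373  0.169  1.39  -0.07   1.391  0.943]
[-0.009  -0.0051 -0.0049 -0.0144 -0.0019  0.0056 -0.0029]
195 [(255, [0.545, 0.397, -0.003]), (262, [0.545, 0.374, -0.006]), (268, [0.545, 0.353, 0.003]), (275, [0.545, 0.329, 0.003]), (280, [0.546, 0.312, 0.001])]
199 [(255, [0.531, 0.397, -0.0]), (262, [0.532, 0.373, -0.003]), (268, [0.532, 0.353, -0.003]), (275, [0.532, 0.329, 0.002]), (280, [0.532, 0.312, 0.004])]
203 [(255, [0.517, 0.396, 0.008]), (262, [0.518, 0.373, 0.002]), (268, [0.518, 0.352, 0.002]), (275, [0.518, 0.329, -0.0]), (280, [0.519, 0.313, -0.006])]
207 [(255, [0.478, 0.326, 0.598]), (262, [0.504, 0.372, 0.004]), (268, [0.505, 0.352, 0.002]), (275, [0.505, 0.329, 0.0]), (280, [0.505, 0.312, -0.002])]
211 [(255, [0.468, 0.321, 0.638]), (262, [0.487, 0.36, 0.123]), (268, [0.487, 0.341, 0.123]), (275, [0.487, 0.319, 0.12]), (280, [0.487, 0.304, 0.116])]
215 [(255, [0.459, 0.319, 0.658]), (262, [0.466, 0.33, 0.404]), (268, [0.474, 0.34, 0.127]), (275, [0.474, 0.319, 0.122]), (280, [0.474, 0.303, 0.131])]
219 [(255, [0.451, 0.318, 0.66]), (262, [0.456, 0.328, 0.425]), (268, [0.457, 0.319, 0.355]), (275, [0.457, 0.3, 0.367]), (280, [0.465, 0.311, -0.001])]
223 [(255, [0.442, 0.319, 0.656]), (262, [0.443, 0.305, 0.642]), (268, [0.447, 0.322, 0.321]), (275, [0.446, 0.299, 0.37]), (280, [0.45, 0.303, 0.121])]
227 [(255, [0.434, 0.319, 0.653]), (262, [0.434, 0.304, 0.654]), (268, [0.437, 0.34, 0.122]), (275, [0.437, 0.318, 0.121]), (280, [0.437, 0.303, 0.121])]
231 [(255, [0.426, 0.318, 0.655]), (262, [0.426, 0.304, 0.653]), (268, [0.426, 0.292, 0.645]), (275, [0.424, 0.327, 0.007]), (280, [0.424, 0.31, 0.005])]
```

View pics/t3c.png

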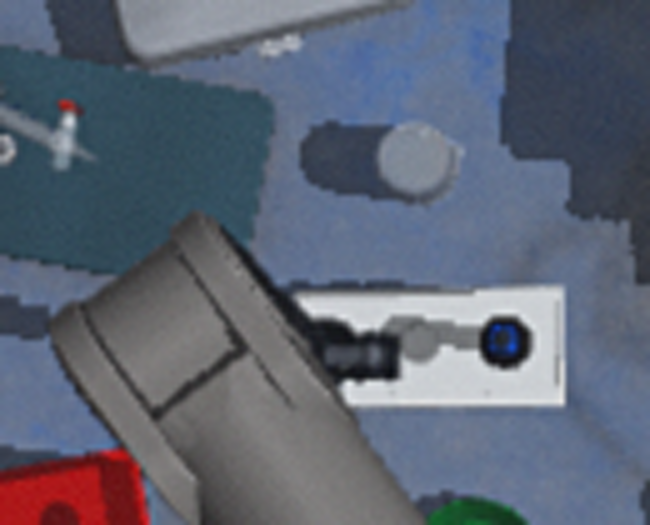

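View pics/s3d.png

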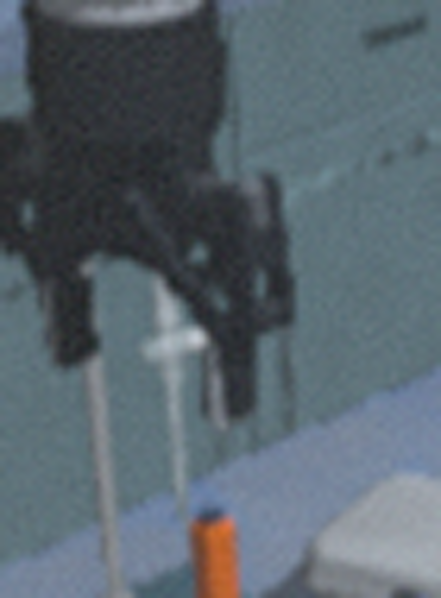

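```bash
python3 -m handwheel '[[[0,-11,7],0.01,0],[[0,-11,6],0,0]]'|sed -n 1,2p;  for i in 1 2 3 4 5; do python3 -m handwheel '[[[0,0,0],0,0]]'|sed -n 1,2p;done
```

```text
time: 2.45
ee_pos: [0.4629, 0.3462, 0.22]
time: 2.55
ee_pos: [0.4653, 0.3426, 0.2202]
time: 2.65
ee_pos: [0.4658, 0.3418, 0.2203]
time: 2.75
ee_pos: [0.4662, 0.3412, 0.2203]
time: 2.85
ee_pos: [0.4661, 0.3413, 0.2202]
time: 2.95
ee_pos: [0.4659, 0.3416, 0.2202]
```

```bash
python3 -m handwheel '[[[0,4,-3],0,0],[[12,0,0],0,0],[[12,0,0],0,0],[[6,0,0],0,0],[[2,0,0],0,0],[[0,0,0],0,0]]'|sed -n 1,4p
python3 - <<'E'
from h import *
st(); grab("scene","s4"); crop("s4",235,105,305,200,6.3,"s4d")
P,p,d=pts("scene","s4")
X,Y,Z=P[...,0],P[...,1],P[...,2]
m=(abs(X-.463)<.06)&(abs(Y-.345)<.09)&(Z>.14)
for r in range(146,175,3): 
    k=np.where(m[r])[0]; print(r,[(int(c),P[r,c].round(3).tolist()) for c in k[::5]])
E
```

```text
time: 3.55
ee_pos: [0.4602, 0.3467, 0.1838]
eef_rot: [-0.014, 1.583, 0.013]
contact_force: [-0.8, 0.8, 0.1]
t 3.55 p [460.2 346.7 183.8] w 1.001 F [-0.8  0.8  0.1] M [-0.03 -0.02 -0.01]
[[-0.012 -0.017  1.   ]
 [-0.001  1.     0.017]
 [-1.    -0.001 -0.012]]
q [-0.798  0.385  0.178  1.464 -0.075  1.31   0.975]
146 [(251, [0.452, 0.402, 0.251]), (256, [0.46, 0.39, 0.252]), (274, [0.449, 0.308, 0.281]), (281, [0.45, 0.284, 0.287]), (287, [0.468, 0.281, 0.282])]
149 [(252, [0.448, 0.393, 0.247]), (257, [0.459, 0.386, 0.245]), (277, [0.45, 0.298, 0.275]), (282, [0.449, 0.28, 0.281]), (287, [0.458, 0.272, 0.28])]
152 [(252, [0.448, 0.395, 0.237]), (257, [0.46, 0.388, 0.235]), (279, [0.448, 0.29, 0.27]), (284, [0.45, 0.275, 0.274])]
155 [(253, [0.449, 0.393, 0.229]), (258, [0.462, 0.388, 0.225]), (281, [0.454, 0.29, 0.26])]
158 [(277, [0.451, 0.302, 0.248]), (282, [0.458, 0.291, 0.25])]
161 [(277, [0.449, 0.3, 0.241]), (282, [0.457, 0.29, 0.241])]
164 [(277, [0.449, 0.301, 0.232]), (282, [0.457, 0.29, 0.233])]
167 [(265, [0.456, 0.356, 0.202]), (270, [0.465, 0.346, 0.202])]
170 [(265, [0.454, 0.355, 0.195]), (270, [0.46, 0.341, 0.197])]
173 [(265, [0.454, 0.355, 0.185]), (270, [0.459, 0.341, 0.188])]
```

View pics/s4d.png

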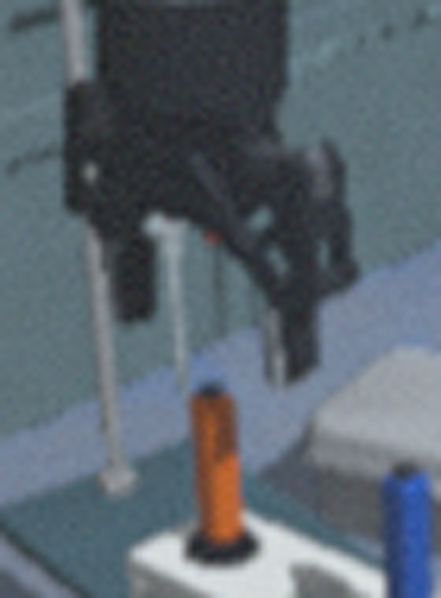

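The picture shows the finger ends at z≈0.226, above the pick's top at 0.203, though the state says TCP z = 0.184. The reported z reads about 40 mm too low compared with both cameras, while x and y agree. I go by sight and force.

```bash
python3 -m handwheel '[[[10,-1,2],0,0],[[10,0,0],0,0],[[8,0,0],0,0],[[3,0,0],0,0],[[1,0,0],0,0],[[0,0,0],0,0]]'|sed -n 1,4p
python3 - <<'E'
from h import *
st(); grab("scene","s5"); crop("s5",235,105,305,200,6.3,"s5d")
P,p,d=pts("scene","s5")
X,Y,Z=P[...,0],P[...,1],P[...,2]
m=(abs(X-.463)<.06)&(abs(Y-.345)<.09)&(Z>.14)
for r in range(158,185,3): 
    k=np.where(m[r])[0]; print(r,[(int(c),P[r,c].round(3).tolist()) for c in k[::5]])
E
```

```text
time: 4.2
ee_pos: [0.4626, 0.3455, 0.1493]
eef_rot: [-0.013, 1.582, 0.012]
contact_force: [1.1, 0.1, 0.1]
t 4.2 p [462.6 345.5 149.3] w 0.999 F [1.1 0.1 0.1] M [ 0.01 -0.03 -0.04]
[[-0.011 -0.016  1.   ]
 [-0.001  1.     0.016]
 [-1.    -0.    -0.011]]
q [-0.793  0.409  0.176  1.515 -0.08   1.234  0.983]
158 [(254, [0.45, 0.391, 0.22]), (259, [0.464, 0.387, 0.216]), (276, [0.452, 0.306, 0.247]), (283, [0.451, 0.28, 0.255]), (289, [0.472, 0.28, 0.248])]
161 [(254, [0.451, 0.394, 0.21]), (259, [0.461, 0.385, 0.209]), (279, [0.45, 0.294, 0.243]), (284, [0.454, 0.28, 0.246]), (289, [0.462, 0.27, 0.246])]
164 [(255, [0.448, 0.387, 0.204]), (260, [0.466, 0.387, 0.197]), (282, [0.453, 0.287, 0.236]), (287, [0.455, 0.27, 0.241])]
167 [(256, [0.45, 0.387, 0.194]), (267, [0.455, 0.347, 0.206]), (278, [0.452, 0.301, 0.223]), (283, [0.457, 0.288, 0.225])]
170 [(265, [0.453, 0.354, 0.195]), (270, [0.459, 0.34, 0.198]), (281, [0.457, 0.296, 0.214]), (286, [0.468, 0.288, 0.212])]
173 [(265, [0.456, 0.358, 0.184]), (270, [0.459, 0.341, 0.188]), (281, [0.454, 0.294, 0.207]), (286, [0.468, 0.289, 0.203])]
176 [(266, [0.453, 0.352, 0.178]), (271, [0.463, 0.342, 0.177]), (282, [0.456, 0.292, 0.198])]
179 [(266, [0.454, 0.353, 0.167]), (271, [0.461, 0.341, 0.169])]
182 [(266, [0.455, 0.355, 0.157]), (271, [0.461, 0.342, 0.159])]
```

View pics/s5d.png

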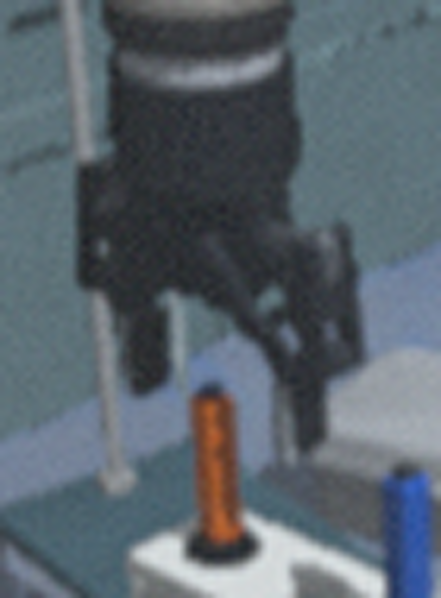

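```bash
python3 -m handwheel '[[[7,0,0],0,0],[[6,0,0],0,0],[[2,0,0],0,0],[[0,0,0],0,0]]'|sed -n 1,4p; python3 -m handwheel '[[[0,0,0],0,0.3],[[0,0,0],0,0.5],[[0,0,0],0,0.7]]' 30
python3 - <<'E'
from h import *
st(); grab("scene","s6"); crop("s6",235,105,305,200,6.3,"s6d")
E
```

```text
time: 4.65
ee_pos: [0.463, 0.346, 0.1339]
eef_rot: [-0.013, 1.581, 0.014]
contact_force: [-0.2, 0.9, 0.4]
time: 4.95
ee_pos: [0.4631, 0.3461, 0.1341]
eef_rot: [-0.012, 1.58, 0.014]
contact_force: [0.1, -0.4, -0.4]
gripper_width: 0.516
t 4.95 p [463.1 346.1 134.1] w 0.516 F [ 0.1 -0.4 -0.4] M [0.   0.05 0.01]
[[-0.01  -0.017  1.   ]
 [ 0.001  1.     0.017]
 [-1.     0.001 -0.009]]
q [-0.792  0.42   0.174  1.538 -0.083  1.198  0.985]
```

View pics/s6d.png

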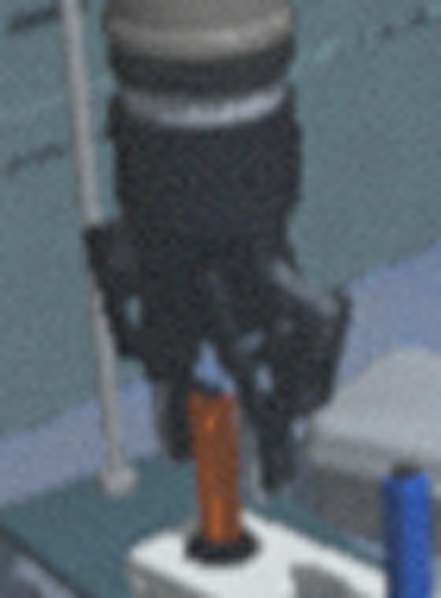

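The fingers straddle the handle evenly, with their tips around the middle of it. I close.

```bash
python3 -m handwheel '[[[0,0,0],0,0.85],[[0,0,0],0,1],[[0,0,0],0,1],[[0,0,0],0,1]]' 30; python3 -m handwheel '[[[0,0,0],0,1],[[0,0,0],0,1]]' 90;python3 - <<'E'
from h import *
st(); grab("scene","s7"); crop("s7",235,105,305,200,6.3,"s7d")
E
```

```text
time: 5.4
ee_pos: [0.4633, 0.3484, 0.1347]
eef_rot: [-0.011, 1.579, 0.018]
contact_force: [0.9, 1.4, -0.3]
gripper_width: 0.183
time: 5.6
ee_pos: [0.4633, 0.3484, 0.1346]
eef_rot: [-0.011, 1.579, 0.018]
contact_force: [0.2, 1.0, -1.4]
gripper_width: 0.172
t 5.6 p [463.3 348.4 134.6] w 0.172 F [ 0.2  1.  -1.4] M [ 0.24 -0.08 -0.03]
[[-0.008 -0.018  1.   ]
 [ 0.004  1.     0.018]
 [-1.     0.004 -0.008]]
q [-0.793  0.42   0.173  1.536 -0.084  1.196  0.986]
```

View pics/s7d.png

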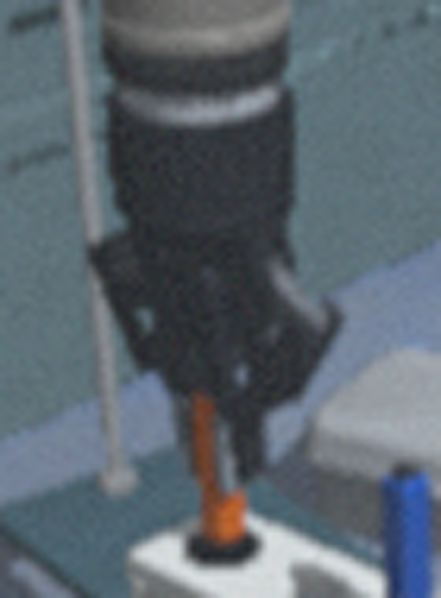

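```bash
python3 -m handwheel '[[[-5,0,0],0,1],[[-10,0,0],0,1],[[-12,0,0],0,1]]'; python3 -m handwheel '[[[-12,0,0],0,1],[[-12,0,0],0,1],[[-12,0,0],0,1],[[-12,0,0],0,1]]'|sed -n 2,5p; python3 -c "
from h import *
st()"
```

```text
time: 5.95
ee_pos: [0.4626, 0.3475, 0.1614]
eef_rot: [-0.013, 1.581, 0.016]
contact_force: [-0.3, -0.6, -0.4]
gripper_width: 0.173
ee_pos: [0.4633, 0.3444, 0.2155]
eef_rot: [-0.014, 1.581, 0.012]
contact_force: [-0.3, -0.1, -0.3]
gripper_width: 0.175
t 6.35 p [463.3 344.4 215.5] w 0.175 F [-0.3 -0.1 -0.3] M [ 0.02 -0.03  0.  ]
[[-0.011 -0.016  1.   ]
 [-0.001  1.     0.016]
 [-1.    -0.001 -0.011]]
q [-0.795  0.37   0.183  1.406 -0.072  1.381  0.977]
```

```bash
python3 -m handwheel '[[[0,3,0],0,1],[[-8,0.5,0],0,1]]'|sed -n 1,4p; python3 -m handwheel '[[[-10,0.5,0],0,1],[[-10,0.5,0],0,1],[[-10,0.5,0],0,1]]'|sed -n 2,4p; python3 -m handwheel '[[[-10,0.5,0],0,1],[[-10,0.5,0],0,1],[[-10,0.5,0],0,1]]'|sed -n 2,4p
```

```text
time: 6.55
ee_pos: [0.4638, 0.3474, 0.2263]
eef_rot: [-0.013, 1.58, 0.011]
contact_force: [-0.5, 0.1, -1.7]
ee_pos: [0.4635, 0.3483, 0.2581]
eef_rot: [-0.014, 1.581, 0.01]
contact_force: [0.4, 0.6, -0.2]
ee_pos: [0.4639, 0.3501, 0.2909]
eef_rot: [-0.014, 1.581, 0.01]
contact_force: [-0.4, 0.0, -1.2]
```

Run:
```python
from h import *
st(); grab("scene","s8"); grab("top","t8"); crop("s8",235,60,315,200,4.2,"s8d"); crop("t8",200,150,330,255,5,"t8c")
```

```text
t 7.15 p [463.9 350.1 290.9] w 0.171 F [-0.4  0.  -1.2] M [-0.04 -0.03  0.04]
[[-0.01  -0.015  1.   ]
 [-0.003  1.     0.015]
 [-1.    -0.003 -0.01 ]]
q [-0.799  0.36   0.187  1.238 -0.069  1.559  0.963]
```

View pics/s8d.png

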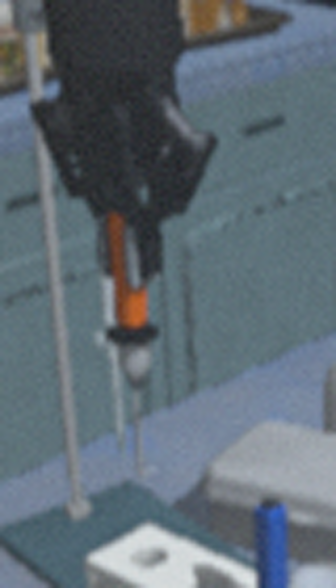

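The pick is held and its blade tip is clear of the rack at about crop (145,470). I enlarge the hook.

Run:
```python
from h import *
crop("s8",252,130,287,185,14,"s8e"); 
P,p,d=pts("scene","s8")
for v in range(136,178,2): print(v,[(u,d[v,u].round(3)) for u in range(263,276,1)] if v>164 else '')
c=proj("scene",[.464,.350,.3]); print(c)
for z in (.32,.28,.25,.2,.18,.17): print(z, proj("scene",[.464,.350,z]).round(1))
```

```text
136 
138 
140 
142 
144 
146 
148 
150 
152 
154 
156 
158 
160 
162 
164 
166 [(263, np.float32(1.205)), (264, np.float32(1.203)), (265, np.float32(1.429)), (266, np.float32(1.435)), (267, np.float32(1.438)), (268, np.float32(0.0)), (269, np.float32(1.434)), (270, np.float32(1.439)), (271, np.float32(1.437)), (272, np.float32(1.437)), (273, np.float32(1.44)), (274, np.float32(1.437)), (275, np.float32(1.43))]
168 [(263, np.float32(1.423)), (264, np.float32(1.203)), (265, np.float32(1.422)), (266, np.float32(1.424)), (267, np.float32(1.421)), (268, np.float32(0.989)), (269, np.float32(1.421)), (270, np.float32(1.423)), (271, np.float32(1.42)), (272, np.float32(1.416)), (273, np.float32(1.425)), (274, np.float32(1.42)), (275, np.float32(1.423))]
170 [(263, np.float32(1.4)), (264, np.float32(1.408)), (265, np.float32(1.406)), (266, np.float32(1.404)), (267, np.float32(1.41)), (268, np.float32(0.994)), (269, np.float32(1.409)), (270, np.float32(1.41)), (271, np.float32(1.401)), (272, np.float32(1.406)), (273, np.float32(1.408)), (274, np.float32(1.407)), (275, np.float32(1.407))]
172 [(
[... 452 characters left out ...]
oat32(1.385)), (268, np.float32(1.386)), (269, np.float32(1.38)), (270, np.float32(1.377)), (271, np.float32(1.381)), (272, np.float32(1.378)), (273, np.float32(1.382)), (274, np.float32(1.375)), (275, np.float32(1.38))]
176 [(263, np.float32(1.335)), (264, np.float32(1.343)), (265, np.float32(1.341)), (266, np.float32(0.0)), (267, np.float32(1.332)), (268, np.float32(1.34)), (269, np.float32(1.337)), (270, np.float32(1.339)), (271, np.float32(1.37)), (272, np.float32(1.368)), (273, np.float32(1.367)), (274, np.float32(1.368)), (275, np.float32(1.369))]
[266.33155804 132.55012726]
0.32 [265.8 125.1]
0.28 [266.9 139.8]
0.25 [267.6 150.5]
0.2 [268.8 167.4]
0.18 [269.3 174. ]
0.17 [269.5 177.2]
```

View pics/s8e.png

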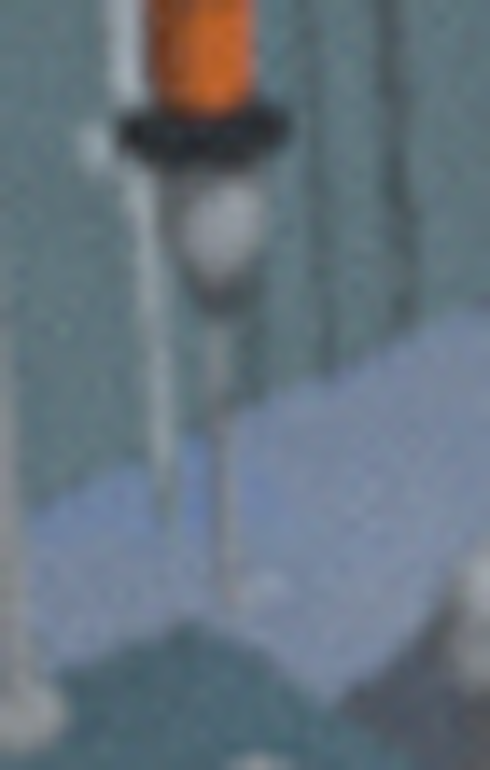

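View pics/t8c.png

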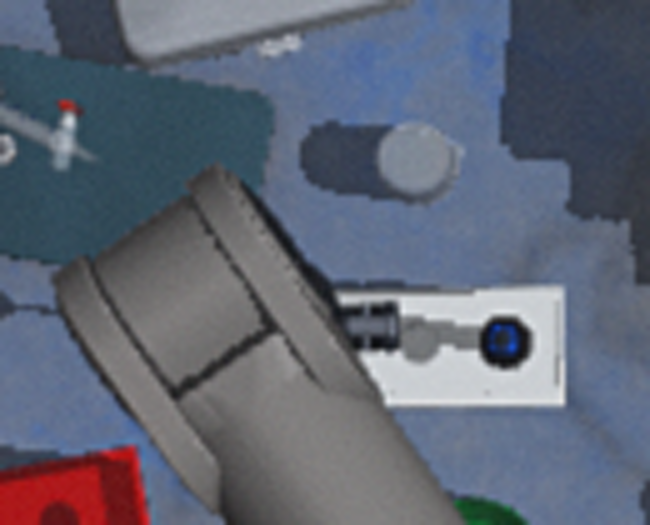

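The hook shows as a light pin going right and slightly up from the blade's foot, px (270–272,172). Depth grows along it (0.996→1.005), so it points along world +x, the tool's z. The blade foot at px (268.7,173.2) gives z≈0.183 for the hook, about 98 mm below the origin. Next I refine the groove and the pump's yaw.

Run:
```python
from h import *
f=lambda u,v:(330+u/6.5,125+v/6.5)
for a,b in [((98,65),(75,355)),((378,85),(357,375)),((75,362),(355,382)),((105,60),(370,75))]:
    A=onz("top",*f(*a),.15)*1000;B=onz("top",*f(*b),.15)*1000; D=B-A; print(A.round(1),B.round(1),np.degrees(np.arctan2(D[1],D[0])).round(1))
for z in (.095,.112): print("clipc",onz("top",*f(155,497),z).round(4),onz("top",*f(232,507),z).round(4), "shaftend",onz("top",*f(192,545),z).round(4))
z=np.load("pics/top0.npz")["p"]; hsv=cv2.cvtColor(z,cv2.COLOR_RGB2HSV)
sub=hsv[198:208,350:370]
for r in range(10): print(198+r,[tuple(int(q) for q in sub[r,c]) for c in range(2,17)])
P,p,d=pts("scene","scene0"); h=cv2.cvtColor(p,cv2.COLOR_RGB2HSV)
m=(h[...,0]>10)&(h[...,0]<30)&(h[...,1]>90)&(h[...,2]>90); m[:222]=0;m[245:]=0;m[:,:358]=0;m[:,380:]=0
ys,xs=np.where(m); Q=P[m]; print(len(xs),xs.min(),xs.max(),ys.min(),ys.max()); print(Q.min(0).round(4),Q.max(0).round(4),Q.mean(0).round(4))
k=np.argmin(ys); print(xs[k],ys[k],Q[k])
```

```text
[724.2 103.2 150. ] [585.2 113.1 150. ] 175.9
[715.9 -30.1 150. ] [577.1 -20.5 150. ] 176.0
[581.9 113.  150. ] [573.8 -19.6 150. ] -93.5
[726.6  99.9 150. ] [720.6 -26.3 150. ] -92.7
clipc [0.5212 0.0705 0.095 ] [0.5168 0.0329 0.095 ] shaftend [0.4979 0.0523 0.095 ]
clipc [0.5203 0.0718 0.112 ] [0.5159 0.0345 0.112 ] shaftend [0.4972 0.0538 0.112 ]
198 [(111, 44, 110), (108, 49, 115), (110, 47, 81), (110, 59, 39), (112, 76, 37), (120, 47, 49), (107, 50, 71), (113, 29, 70), (113, 40, 76), (107, 53, 68), (111, 59, 61), (118, 43, 72), (108, 58, 66), (111, 55, 92), (110, 58, 110)]
199 [(110, 47, 115), (114, 44, 116), (109, 45, 90), (112, 74, 52), (113, 75, 44), (107, 70, 51), (114, 54, 94), (110, 28, 136), (109, 31, 158), (110, 29, 130), (117, 47, 60), (118, 58, 75), (109, 53, 82), (111, 50, 103), (110, 46, 112)]
200 [(111, 46, 116), (112, 42, 114), (115, 37, 90), (120, 31, 50), (113, 22, 47), (120, 37, 55), (113, 50, 101), (111, 29, 151), (107, 27, 170), (115, 39, 110), (118, 66, 58), (113, 67, 80), (110, 65, 86), (111, 52, 103), (110, 44, 115)]
201 [(111, 35, 115), (6, 13, 98), (19, 1
[... 1069 characters left out ...]
75), (112, 31, 147), (111, 41, 106), (112, 51, 116), (111, 60, 115), (110, 59, 113)]
206 [(115, 42, 114), (113, 43, 120), (110, 46, 116), (108, 65, 90), (105, 36, 70), (105, 37, 96), (114, 28, 127), (107, 30, 153), (113, 24, 168), (109, 25, 166), (108, 31, 141), (111, 41, 106), (107, 55, 116), (113, 57, 116), (110, 54, 114)]
207 [(111, 42, 114), (111, 53, 115), (108, 67, 115), (111, 66, 93), (109, 29, 71), (113, 20, 101), (108, 24, 130), (108, 28, 155), (108, 23, 164), (108, 23, 166), (109, 28, 148), (109, 46, 105), (109, 60, 115), (110, 64, 116), (111, 53, 116)]
57 363 375 226 240
[0.5136 0.0351 0.0575] [0.5473 0.0801 0.1179] [0.5184 0.0517 0.103 ]
365 226 [0.5193027  0.0678814  0.11016693]
```

```bash
python3 -m handwheel '[[[-20,0,0],0,1],[[-20,0,0],0,1],[[-10,0,0],0,1],[[0,-20,2],0,1],[[0,-30,4],0,1],[[0,-30,4],0,1],[[0,-30,4],0,1],[[0,-30,4],0,1]]'|sed -n 1,4p; python3 -m handwheel '[[[0,-30,4],0,1],[[0,-30,4],0,1],[[0,-30,4],0,1],[[0,-20,2],0,1],[[0,-10,0],0.03,1],[[0,0,0],0.03,1],[[0,0,0],0,1]]'|sed -n 1,4p;python3 -c "
from h import *
st()"
```

```text
time: 8.05
ee_pos: [0.4824, 0.2053, 0.337]
eef_rot: [-0.024, 1.589, 0.013]
contact_force: [0.3, -0.4, -1.4]
time: 8.75
ee_pos: [0.4942, 0.0635, 0.3322]
eef_rot: [0.038, 1.598, -0.062]
contact_force: [0.1, 0.3, -1.2]
t 8.75 p [494.2  63.5 332.2] w 0.176 F [ 0.1  0.3 -1.2] M [ 0.08 -0.01  0.02]
[[-0.028  0.063  0.998]
 [-0.014  0.998 -0.063]
 [-0.999 -0.016 -0.027]]
q [-0.447  0.196  0.348  1.36  -0.055  1.626  1.401]
```

```bash
python3 -m handwheel '[[[0,0,0],0,1],[[0,0,0],0,1]]'|sed -n 1,4p;python3 -c "
from h import *
st()
grab('scene','s9'); crop('s9',330,100,440,260,4,'s9c')"
```

```text
time: 8.95
ee_pos: [0.4937, 0.0661, 0.3317]
eef_rot: [0.035, 1.599, -0.058]
contact_force: [0.2, -0.1, -0.8]
t 8.95 p [493.7  66.1 331.7] w 0.173 F [ 0.2 -0.1 -0.8] M [ 0.01  0.01 -0.02]
[[-0.029  0.059  0.998]
 [-0.013  0.998 -0.059]
 [-0.999 -0.015 -0.029]]
q [-0.45   0.197  0.346  1.361 -0.056  1.626  1.4  ]
```

View pics/s9c.png

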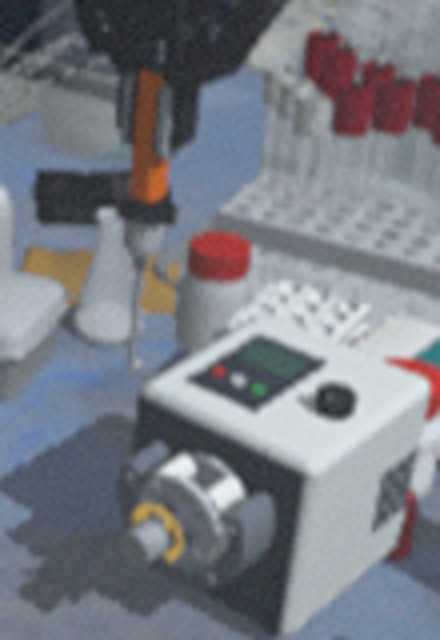

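Run:
```python
from h import *
print(proj("scene",[.4906,.0647,.224]),proj("scene",[.4895,.0642,.224]))
crop("s9",350,130,385,205,9,"s9e")
P,p,d=pts("scene","s9")
for v in range(170,194,2): print(v,[(u,P[v,u].round(3).tolist()) for u in range(360,369) if d[v,u]<.95 and d[v,u]>0])
```

```text
[362.79756076 192.13583041] [362.7050716  192.39999972]
170 [(364, [0.488, 0.064, 0.282]), (365, [0.491, 0.064, 0.281])]
172 [(364, [0.488, 0.064, 0.278]), (365, [0.491, 0.064, 0.276])]
174 [(363, [0.486, 0.065, 0.273]), (364, [0.488, 0.064, 0.273])]
176 [(363, [0.488, 0.066, 0.267]), (364, [0.488, 0.063, 0.268])]
178 [(363, [0.487, 0.065, 0.263]), (364, [0.488, 0.063, 0.263])]
180 [(363, [0.486, 0.064, 0.258]), (364, [0.489, 0.063, 0.257])]
182 [(363, [0.487, 0.064, 0.252]), (364, [0.49, 0.063, 0.252])]
184 [(363, [0.485, 0.062, 0.249])]
186 [(362, [0.487, 0.066, 0.241]), (363, [0.488, 0.064, 0.241])]
188 [(362, [0.487, 0.065, 0.237]), (363, [0.488, 0.063, 0.237])]
190 [(362, [0.488, 0.066, 0.23]), (363, [0.488, 0.063, 0.232]), (364, [0.494, 0.064, 0.228]), (365, [0.497, 0.063, 0.228])]
192 [(362, [0.487, 0.064, 0.226])]
```

View pics/s9e.png

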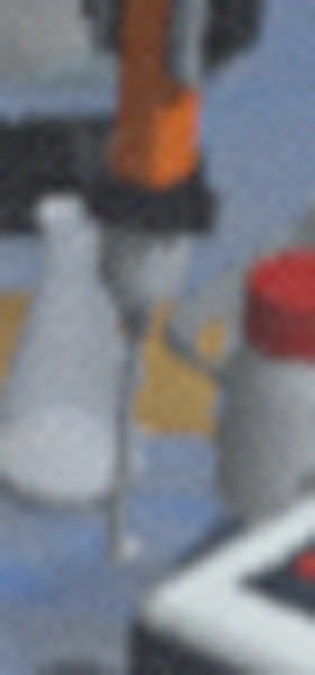

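The foot of the blade at px (362.5,192) agrees with the prediction (362.8,192.1), and the pin at px (364–365,190) points along +x. I'll shift over the bare shaft and descend in steps.

```bash
python3 -m handwheel '[[[0,-4,8],0.005,1],[[0,-2,4],0.005,1],[[0,0,0],0,1],[[0,0,0],0,1]]'|sed -n 1,4p;python3 -c "
from h import *
st()"
```

```text
time: 9.4
ee_pos: [0.5068, 0.0613, 0.3311]
eef_rot: [0.04, 1.599, -0.063]
contact_force: [0.9, -0.4, -0.9]
t 9.4 p [506.8  61.3 331.1] w 0.17 F [ 0.9 -0.4 -0.9] M [ 0.05 -0.03 -0.02]
[[-0.029  0.065  0.997]
 [-0.013  0.998 -0.065]
 [-0.999 -0.015 -0.028]]
q [-0.434  0.225  0.354  1.33  -0.067  1.631  1.416]
```

```bash
python3 -m handwheel '[[[10,-2,1],0,1],[[18,-1,0],0,1],[[20,0,0],0,1],[[18,0,0],0,1],[[10,0,0],0,1],[[4,0,0],0,1],[[0,0,0],0,1],[[0,0,0],0,1]]'|sed -n 1,4p;python3 -c "
from h import *
st()
grab('scene','s10'); crop('s10',345,165,400,255,7,'s10c')
grab('top','t10'); crop('t10',330,150,390,220,8,'t10c')
"
```

```text
time: 10.2
ee_pos: [0.5048, 0.056, 0.2461]
eef_rot: [0.04, 1.599, -0.063]
contact_force: [0.8, -0.4, -0.6]
t 10.2 p [504.8  56.  246.1] w 0.172 F [ 0.8 -0.4 -0.6] M [-0.01 -0.08  0.02]
[[-0.029  0.065  0.997]
 [-0.014  0.998 -0.066]
 [-0.999 -0.016 -0.029]]
q [-0.43   0.233  0.349  1.524 -0.069  1.429  1.427]
```

View pics/s10c.png

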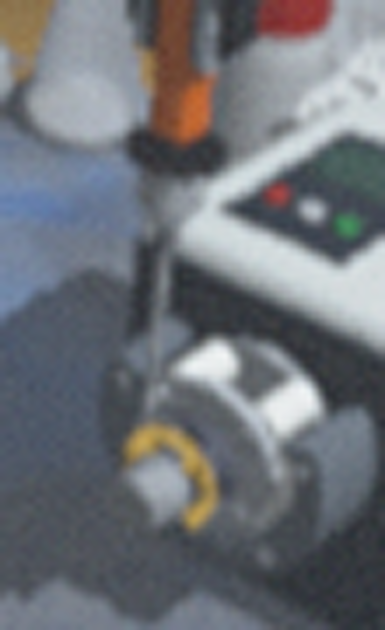

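View pics/t10c.png

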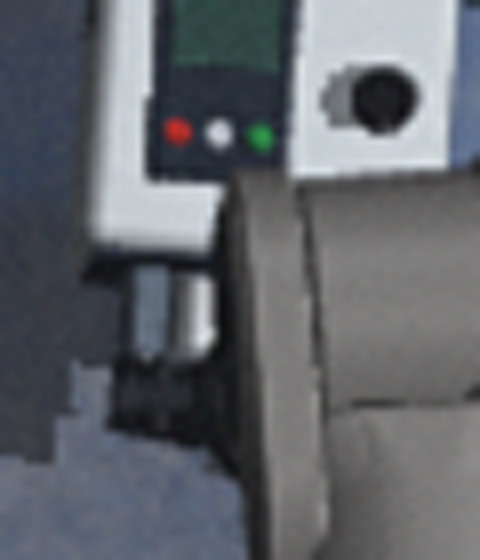

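Run:
```python
from h import *
g=np.array([.518,.054,.095]); x=np.array([.9976,-.0698,0])
f=lambda q:((proj("scene",q)-[345,165])*7).round(0)
print("foot",f([.5011,.0543,.1386]),"clip top",f(g+[0,0,.0195]),"shaft end ctr",f(g-.0225*x),"end top",f(g-.0225*x+[0,0,.012]),"clip ctr front",f(g-.0015*x), "left/right",f(g+[.0014,.0205,0]),f(g+[-.0014,-.0205,0]))
crop("s10",352,205,382,250,14,"s10e")
```

```text
foot [149. 400.] clip top [171. 434.] shaft end ctr [128. 506.] end top [130. 479.] clip ctr front [164. 480.] left/right [122. 453.] [213. 503.]
```

View pics/s10e.png

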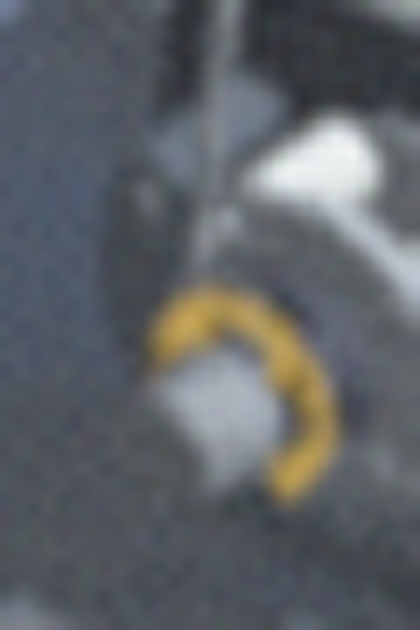

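Run:
```python
from h import *
P,p,d=pts("scene","scene0"); h=cv2.cvtColor(p,cv2.COLOR_RGB2HSV)
for v in range(224,246,1): print(v,[f"{u}:{'G' if (10<h[v,u,0]<30 and h[v,u,1]>90) else '.'}{P[v,u,0]*1000:.0f},{P[v,u,1]*1000:.0f},{P[v,u,2]*1000:.0f}" for u in range(360,378,2)])
```

```text
224 ['360:.543,98,89', '362:.544,92,91', '364:.550,90,89', '366:.540,78,100', '368:.541,73,102', '370:.535,63,110', '372:.535,58,112', '374:.538,54,113', '376:.539,49,115']
225 ['360:.544,98,85', '362:.543,92,88', '364:.549,89,86', '366:.540,78,97', '368:.532,67,107', '370:.531,60,111', '372:.532,56,112', '374:.535,52,112', '376:.537,47,113']
226 ['360:.544,98,82', '362:.543,91,86', '364:.547,88,85', '366:G517,64,114', '368:G516,57,117', '370:.527,58,110', '372:.528,53,112', '374:.532,50,112', '376:.537,47,110']
227 ['360:.542,97,80', '362:.544,91,82', '364:G518,70,107', '366:G516,63,111', '368:G517,58,113', '370:G516,52,117', '372:.529,53,109', '374:.529,47,112', '376:.535,45,109']
228 ['360:.545,98,75', '362:.545,92,78', '364:G517,69,105', '366:G517,63,108', '368:.521,60,107', '370:G515,51,115', '372:G520,48,114', '374:.525,45,112', '376:.532,43,109']
229 ['360:.542,96,74', '362:.545,91,75', '364:G520,71,99', '366:.515,61,107', '368:.522,60,103', '370:.521,54,107', '372:G518,46,112', '374:.524,44,110', '376:.528,41,109']
230 ['360:.621,145,1', '362:.545,92,71', '364:G519,69,97', '3
[... 1944 characters left out ...]
54', '374:.540,49,59', '376:.544,46,59']
242 ['360:.574,112,2', '362:.576,107,3', '364:.583,104,1', '366:.587,100,0', '368:.589,95,2', '370:.543,62,48', '372:.541,55,53', '374:.542,50,55', '376:.542,44,57']
243 ['360:.569,109,3', '362:.575,106,1', '364:.578,101,2', '366:.585,99,-2', '368:.586,93,1', '370:.591,90,-0', '372:.541,55,49', '374:.538,48,55', '376:.542,44,55']
244 ['360:.569,108,-0', '362:.571,103,1', '364:.573,98,3', '366:.580,96,-0', '368:.581,90,2', '370:.585,86,2', '372:.591,83,-0', '374:.539,48,51', '376:.540,43,53']
245 ['360:.563,104,2', '362:.567,101,1', '364:.570,96,3', '366:.574,92,2', '368:.580,89,-0', '370:.581,83,3', '372:.587,80,0', '374:.537,46,50', '376:.540,42,50']
```

Run:
```python
from h import *
P,p,d=pts("scene","s10")
for v in range(208,227): print(v,[f"{u}:{P[v,u,0]*1000:.0f},{P[v,u,1]*1000:.0f},{P[v,u,2]*1000:.0f}" for u in range(362,372) if P[v,u,0]<.525 and d[v,u]>0], p[v,362:372].mean(-1).astype(int).tolist())
```

```text
208 ['367:498,54,181', '368:501,54,180'] [85, 71, 55, 57, 72, 102, 110, 72, 51, 56]
209 ['367:499,55,178', '368:502,53,177'] [85, 78, 60, 51, 78, 108, 99, 74, 62, 61]
210 ['367:500,55,174'] [86, 70, 60, 55, 82, 113, 109, 99, 84, 68]
211 ['367:499,54,172'] [86, 67, 58, 62, 88, 122, 125, 121, 111, 92]
212 ['366:497,55,170', '367:498,53,170'] [85, 68, 70, 80, 100, 126, 128, 126, 123, 112]
213 ['366:498,56,166', '367:499,53,167'] [85, 79, 93, 102, 116, 131, 128, 124, 123, 105]
214 ['366:498,56,163', '367:500,54,164'] [95, 97, 113, 114, 118, 134, 127, 121, 110, 96]
215 ['366:499,56,160', '367:499,53,161'] [97, 115, 122, 118, 114, 132, 118, 103, 97, 119]
216 ['366:498,55,158', '367:499,53,159'] [88, 106, 120, 121, 111, 122, 105, 103, 134, 180]
217 ['366:500,56,154', '367:497,51,157'] [85, 93, 111, 114, 109, 119, 105, 131, 174, 218]
218 ['366:498,55,152', '367:501,53,151'] [104, 90, 88, 97, 109, 117, 108, 134, 163, 193]
219 ['366:499,54,149'] [104, 93, 74, 84, 108, 112, 116, 114, 124, 137]
220 ['366:496,53,148', '367:502,53,145', '368:507,54,142'] [88, 86, 74, 85, 120, 134, 147, 113, 102, 104]
221 ['366:499,54,143', '367:502,53,142'] [77, 79, 76, 94, 133, 135, 137, 115, 101, 98]
222 ['366:500,54,140'] [75, 76, 77, 97, 134, 121, 107, 106, 102, 102]
223 [] [70, 71, 73, 97, 121, 103, 93, 92, 90, 91]
224 [] [72, 71, 81, 98, 108, 101, 100, 92, 87, 87]
225 ['367:521,64,114'] [73, 75, 90, 106, 120, 112, 103, 103, 92, 83]
226 ['365:517,67,112', '366:517,64,113', '367:519,62,113', '368:517,58,116', '369:518,56,116'] [71, 77, 110, 128, 136, 132, 128, 128, 122, 89]
```

Depth puts the clip's front face at x≈0.5165 and the shaft end at 0.4965, so the groove is at (0.518,0.054). The blade foot is at (0.501,0.054,0.139). I descend most of the way, then feel for the bare shaft.

```bash
python3 -m handwheel '[[[8,1,1],0,1],[[8,0,0],0,1],[[4,0,0],0,1],[[1,0,0],0,1],[[0,0,0],0,1],[[0,0,0],0,1]]'|sed -n 1,4p;python3 -c "
from h import *
st()"
```

```text
time: 10.9
ee_pos: [0.5064, 0.057, 0.2245]
eef_rot: [0.041, 1.596, -0.063]
contact_force: [-0.1, 0.6, -1.2]
t 10.9 p [506.4  57.  224.5] w 0.177 F [-0.1  0.6 -1.2] M [-0.03 -0.08  0.03]
[[-0.027  0.065  0.998]
 [-0.013  0.998 -0.066]
 [-1.    -0.015 -0.026]]
q [-0.43   0.244  0.347  1.564 -0.073  1.376  1.429]
```

```bash
python3 -m handwheel '[[[3,0,-1.5],0,1],[[2,0,0],0,1],[[1,0,0],0,1],[[0,0,0],0,1]]'|sed -n 1,4p;  for i in 1 2 3; do python3 -m handwheel '[[[0.7,0,0],0,1],[[0,0,0],0,1]]'|sed -n 2,4p|grep -v eef;done
```

```text
time: 11.3
ee_pos: [0.5049, 0.057, 0.2185]
eef_rot: [0.041, 1.595, -0.062]
contact_force: [0.0, 0.3, -1.0]
ee_pos: [0.5049, 0.057, 0.2179]
contact_force: [0.1, -0.3, -0.6]
ee_pos: [0.505, 0.057, 0.2172]
contact_force: [0.3, -0.0, -1.5]
ee_pos: [0.5051, 0.057, 0.2165]
contact_force: [-0.5, 0.6, -0.9]
```

```bash
python3 -m handwheel '[[[0.7,0,0],0,1],[[0,0,0],0,1]]'|sed -n 2,4p|grep -v eef; python3 -m handwheel '[[[0.7,0,0],0,1],[[0,0,0],0,1]]'|sed -n 2,4p|grep -v eef
```

```text
ee_pos: [0.5051, 0.057, 0.2157]
contact_force: [-0.3, 0.7, -1.0]
ee_pos: [0.505, 0.057, 0.2149]
contact_force: [-0.5, 0.6, -1.1]
```

```bash
python3 -m handwheel '[[[0.5,0,0],0,1],[[0,0,0],0,1]]'|sed -n 2,4p|grep -v eef; python3 -m handwheel '[[[0.5,0,0],0,1],[[0,0,0],0,1]]'|sed -n 2,4p|grep -v eef
```

```text
ee_pos: [0.505, 0.0569, 0.2144]
contact_force: [-0.6, -0.6, -1.9]
ee_pos: [0.5051, 0.057, 0.2141]
contact_force: [0.3, 0.1, -0.9]
```

```bash
for i in 1 2; do python3 -m handwheel '[[[0.5,0,0],0,1],[[0,0,0],0,1]]'|sed -n 2,4p|grep -v eef; done
python3 - <<'E'
from h import *
st(); grab("scene","s11"); crop("s11",352,205,382,250,14,"s11e")
P,p,d=pts("scene","s11")
for v in range(218,236): print(v,[f"{u}:{P[v,u,0]*1000:.0f},{P[v,u,1]*1000:.0f},{P[v,u,2]*1000:.0f}" for u in range(362,372) if P[v,u,0]<.525 and d[v,u]>0])
E
```

```text
ee_pos: [0.5052, 0.057, 0.2139]
contact_force: [-0.2, 0.0, -0.3]
ee_pos: [0.5053, 0.057, 0.2139]
contact_force: [-0.2, -0.5, 1.1]
t 13.1 p [505.3  57.  213.9] w 0.172 F [-0.2 -0.5  1.1] M [-0.    0.09  0.04]
[[-0.024  0.065  0.998]
 [-0.012  0.998 -0.065]
 [-1.    -0.014 -0.023]]
q [-0.43   0.244  0.345  1.589 -0.074  1.347  1.429]
218 ['366:499,55,152']
219 ['366:500,55,148']
220 ['366:500,55,145']
221 ['365:501,58,140', '366:501,56,141']
222 ['365:499,57,139', '366:502,55,138']
223 ['365:501,58,134', '366:503,56,134']
224 ['365:497,55,135', '366:500,54,134']
225 ['365:498,55,132', '366:499,53,132', '367:520,63,115']
226 ['365:500,56,127', '366:501,54,127', '367:516,60,116', '368:517,58,117', '369:517,55,118']
227 ['364:519,71,106', '365:500,56,124', '366:503,55,122', '367:519,62,110', '368:517,58,113', '369:518,55,114', '370:516,51,117', '371:518,50,117']
228 ['363:519,73,101', '364:520,71,102', '365:500,56,121', '366:518,64,107', '367:519,61,107', '368:521,60,107', '369:524,59,106', '370:516,51,114', '371:518,50,113']
229 ['363:519,73,98', '364:518,69,101', '365:500,55,118', '366:
[... 472 characters left out ...]
7', '364:498,56,110', '365:499,54,110', '366:505,55,106', '367:505,52,107', '368:507,50,107', '369:510,49,106', '370:513,48,105', '371:516,47,104']
233 ['362:496,60,106', '363:497,58,106', '364:497,56,107', '365:497,53,109', '366:502,53,106', '367:503,51,106', '368:503,48,108', '369:507,47,106', '370:511,47,104', '371:514,46,102']
234 ['362:496,60,102', '363:496,57,104', '364:498,56,104', '365:497,52,106', '366:497,50,107', '367:500,49,106', '368:503,47,105', '369:507,47,102', '370:508,45,103', '371:513,45,101']
235 ['362:495,60,100', '363:496,57,101', '364:494,53,104', '365:494,51,105', '366:499,50,103', '367:497,46,106', '368:501,46,103', '369:504,45,102', '370:509,45,99', '371:511,44,99']
```

View pics/s11e.png

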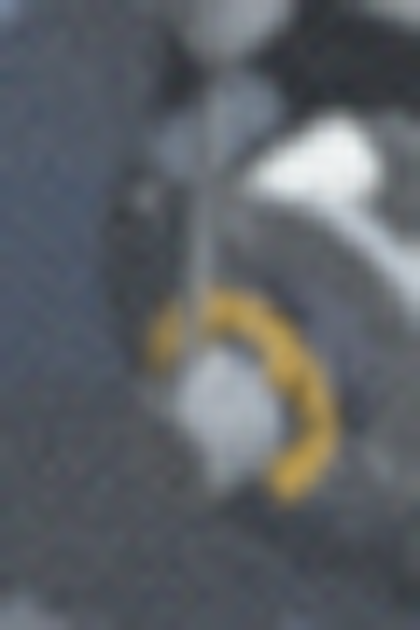

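The z stopped at 0.2139 while the force rose by about 2 N, so the hook is resting lightly on the bare shaft. I lift about 1 mm to mid-window and go in along the tool's z in small steps.

```bash
python3 -m handwheel '[[[-1.1,0,0],0,1],[[0,0,0],0,1]]'|sed -n 2,4p|grep -v eef; python3 -m handwheel '[[[0,0,0],0,1]]'|sed -n 2,4p|grep -v eef
```

```text
ee_pos: [0.5053, 0.057, 0.2146]
contact_force: [-0.1, -0.5, 0.4]
ee_pos: [0.5052, 0.0569, 0.2144]
contact_force: [0.1, -0.8, -0.6]
```

```bash
python3 -m handwheel '[[[-0.8,0,0],0,1],[[0,0,0],0,1]]'|sed -n 2,4p|grep -v eef; python3 -m handwheel '[[[0,0,0],0,1]]'|sed -n 2,4p|grep -v eef
```

```text
ee_pos: [0.5051, 0.057, 0.2149]
contact_force: [0.4, 0.1, -1.1]
ee_pos: [0.5051, 0.057, 0.2148]
contact_force: [-0.4, 0.4, -1.0]
```

```bash
python3 -m handwheel '[[[-0.3,0,1.5],0,1],[[-0.1,0,1],0,1],[[-0.1,0,0],0,1]]'|sed -n 2,4p|grep -v eef; python3 -m handwheel '[[[-0.1,0,1],0,1],[[-0.1,0,0],0,1]]'|sed -n 2,4p|grep -v eef
```

```text
ee_pos: [0.5079, 0.0568, 0.2153]
contact_force: [-0.8, -0.2, -0.8]
ee_pos: [0.509, 0.0567, 0.2155]
contact_force: [-0.5, -0.1, -1.2]
```

```bash
python3 -m handwheel '[[[0.4,0,0],0,1],[[0,0,0.5],0,1]]'|sed -n 2,4p|grep -v eef; for i in 1 2; do python3 -m handwheel '[[[0,0,0.8],0,1],[[-0.1,0,0],0,1]]'|sed -n 2,4p|grep -v eef; done
```

```text
ee_pos: [0.5095, 0.0567, 0.215]
contact_force: [-0.4, -0.6, -1.5]
ee_pos: [0.5103, 0.0566, 0.215]
contact_force: [-0.9, 0.0, -0.6]
ee_pos: [0.5112, 0.0566, 0.2151]
contact_force: [0.4, 0.5, -0.9]
```

```bash
for i in 1 2 3; do python3 -m handwheel '[[[0,0,0.8],0,1],[[-0.1,0,0],0,1]]'|sed -n 2,4p|grep -v eef; done
```

```text
ee_pos: [0.5121, 0.0565, 0.2153]
contact_force: [0.4, -0.4, -0.4]
ee_pos: [0.513, 0.0564, 0.2154]
contact_force: [0.1, -1.1, -0.7]
ee_pos: [0.5139, 0.0564, 0.2154]
contact_force: [-0.9, 0.4, -0.5]
```

```bash
for i in 1 2 3; do python3 -m handwheel '[[[0.05,0,0.7],0,1],[[0,0,0],0,1]]'|sed -n 2,4p|grep -v eef; done
python3 - <<'E'
from h import *
st(); grab("scene","s12"); crop("s12",352,205,382,250,14,"s12e")
P,p,d=pts("scene","s12")
for v in range(218,234): print(v,[f"{u}:{P[v,u,0]*1000:.0f},{P[v,u,1]*1000:.0f},{P[v,u,2]*1000:.0f}" for u in range(363,373) if P[v,u,0]<.527 and d[v,u]>0])
E
```

```text
ee_pos: [0.5147, 0.0563, 0.2154]
contact_force: [1.5, 0.2, -2.0]
ee_pos: [0.5154, 0.0563, 0.2153]
contact_force: [-0.0, -0.3, -0.0]
ee_pos: [0.5161, 0.0562, 0.2152]
contact_force: [0.2, -0.1, -0.2]
t 16.05 p [516.1  56.2 215.2] w 0.175 F [ 0.2 -0.1 -0.2] M [ 0.03 -0.01 -0.05]
[[-0.025  0.065  0.998]
 [-0.013  0.998 -0.066]
 [-1.    -0.015 -0.024]]
q [-0.422  0.268  0.348  1.557 -0.081  1.358  1.439]
218 ['368:509,56,146', '369:511,54,146']
219 ['368:509,55,143', '369:510,53,144']
220 ['368:510,55,140', '369:510,53,141']
221 ['368:509,55,137', '369:512,54,136']
222 ['368:509,54,134', '369:512,53,133']
223 ['368:508,54,132', '369:511,53,131']
224 ['368:509,54,129']
225 ['367:519,62,116', '368:511,55,124']
226 ['365:518,67,112', '366:518,64,113', '367:517,61,115', '368:508,52,124', '369:517,55,118']
227 ['364:516,68,109', '365:516,66,110', '366:516,63,111', '367:511,57,117', '368:508,53,121', '369:517,55,115', '370:516,51,117', '371:517,49,117']
228 ['363:518,72,103', '364:515,67,107', '365:518,67,105', '366:515,62,109', '367:509,55,116', '368:511,54,115', '369:517,55,112', '370:517,52,
[... 244 characters left out ...]
', '365:510,61,106', '366:508,57,109', '367:507,54,111', '368:512,54,109', '369:516,53,107', '370:520,53,104', '371:520,50,106', '372:515,44,112']
231 ['363:506,64,104', '364:506,61,106', '365:506,59,107', '366:506,56,109', '367:509,54,107', '368:511,53,106', '369:513,51,106', '370:515,50,106', '371:515,47,107', '372:515,44,109']
232 ['363:501,61,105', '364:498,57,109', '365:503,57,106', '366:503,54,108', '367:506,52,107', '368:509,52,105', '369:510,49,106', '370:512,48,105', '371:516,47,104', '372:514,43,106']
233 ['363:497,58,106', '364:495,54,110', '365:498,53,108', '366:501,52,107', '367:502,50,107', '368:504,48,107', '369:509,49,104', '370:510,46,105', '371:513,45,103', '372:520,46,99']
```

View pics/s12e.png

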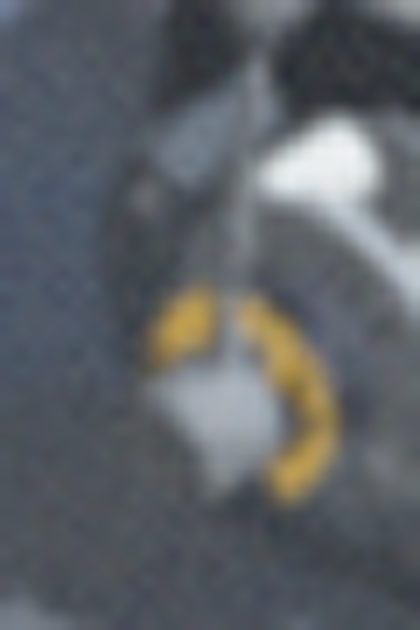

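The blade stands in front of the middle of the clip's back, at crop (240,330), and no force was felt going in. I go 1.5 mm deeper, then pull up slowly while watching the force.

```bash
for i in 1 2; do python3 -m handwheel '[[[0,0,0.8],0,1],[[0,0,0],0,1]]'|sed -n 2,4p|grep -v eef; done; python3 -m handwheel '[[[-0.8,0,0],0,1],[[-0.5,0,0],0,1]]' 110|sed -n 2,4p|grep -v eef;python3 -m handwheel '[[[-0.8,0,0],0,1],[[-0.5,0,0],0,1]]'|sed -n 2,4p|grep -v eef
```

```text
ee_pos: [0.5169, 0.0562, 0.2152]
contact_force: [-0.3, -0.3, -0.5]
ee_pos: [0.5178, 0.0562, 0.2152]
contact_force: [-0.3, -0.2, -1.2]
ee_pos: [0.5178, 0.0561, 0.2164]
contact_force: [0.5, 0.6, -1.8]
ee_pos: [0.5171, 0.0562, 0.2169]
contact_force: [-0.0, -0.2, -3.7]
```

```bash
for i in 1 2 3; do python3 -m handwheel '[[[-1.2,0,0.3],0,1],[[-1.2,0,0.2],0,1]]'|sed -n 2,4p|grep -v eef; done
```

```text
ee_pos: [0.517, 0.0562, 0.2178]
contact_force: [-0.5, 0.6, -6.1]
ee_pos: [0.517, 0.0563, 0.2187]
contact_force: [0.1, -0.4, -9.0]
ee_pos: [0.5169, 0.0563, 0.2198]
contact_force: [0.9, -0.4, -10.5]
```

```bash
for i in 1 2; do python3 -m handwheel '[[[-1.4,0,0.2],0,1],[[-1.4,0,0.2],0,1]]'|sed -n 2,4p|grep -v eef; done
```

```text
ee_pos: [0.5166, 0.0564, 0.2216]
contact_force: [0.3, 0.5, -9.4]
ee_pos: [0.5168, 0.0565, 0.2245]
contact_force: [0.4, -0.1, -4.7]
```

Run:
```python
from h import *
st(); grab("scene","s13"); crop("s13",352,205,382,250,14,"s13e")
```

```text
t 17.9 p [516.8  56.5 224.5] w 0.172 F [ 0.4 -0.1 -4.7] M [ 0.04 -0.27 -0.02]
[[-0.038  0.065  0.997]
 [-0.015  0.998 -0.065]
 [-0.999 -0.017 -0.037]]
q [-0.419  0.276  0.349  1.525 -0.083  1.396  1.441]
```

View pics/s13e.png

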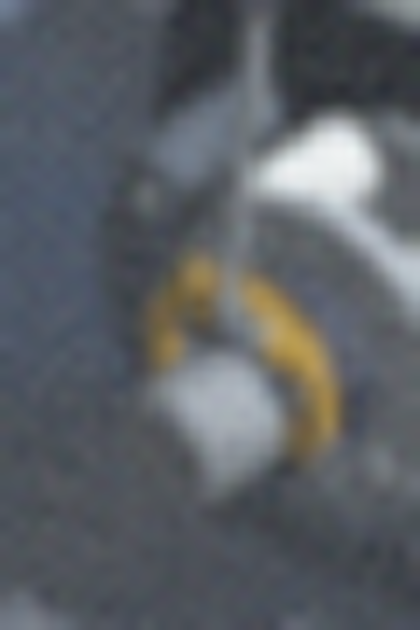

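The clip has risen on the hook: its back is now at crop (200–270,270). The pull peaked near 10 N and is dropping. I keep going up.

```bash
for i in 1 2 3; do python3 -m handwheel '[[[-1.4,0,0.1],0,1],[[-1.4,0,0.1],0,1]]'|sed -n 2,4p|grep -v eef; done
python3 - <<'E'
from h import *
st(); grab("scene","s14"); crop("s14",352,195,382,240,14,"s14e")
E
```

```text
ee_pos: [0.5195, 0.0563, 0.232]
contact_force: [1.0, -0.4, -1.6]
ee_pos: [0.5211, 0.0563, 0.2375]
contact_force: [0.3, 0.5, -1.4]
ee_pos: [0.5218, 0.0563, 0.2415]
contact_force: [-0.0, -0.0, -1.3]
t 18.55 p [521.8  56.3 241.5] w 0.171 F [-0.  -0.  -1.3] M [ 0.02 -0.03 -0.02]
[[-0.024  0.065  0.998]
 [-0.013  0.998 -0.066]
 [-1.    -0.014 -0.023]]
q [-0.419  0.267  0.351  1.494 -0.081  1.421  1.44 ]
```

View pics/s14e.png

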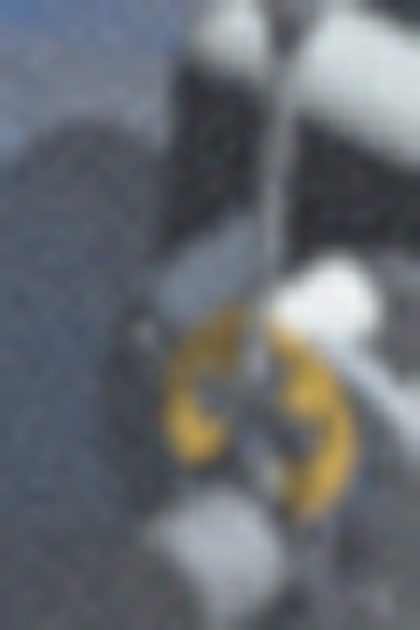

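The clip is off the shaft and hanging on the hook, spanning crop (165–350,320–520) above the shaft at (220,560). I continue up gently, backing away from the hub.

```bash
python3 -m handwheel '[[[-2,0,-0.4],0,1],[[-2.5,0,-0.4],0,1],[[-3,0,-0.4],0,1],[[-4,0,-0.4],0,1],[[-5,0,-0.4],0,1],[[-5,0,-0.4],0,1],[[-5,0,-0.4],0,1],[[-5,0,-0.4],0,1]]'|sed -n 2,4p|grep -v eef; python3 -m handwheel '[[[-5,0,0],0,1],[[-5,0,0],0,1],[[-5,0,0],0,1],[[-5,0,0],0,1],[[-5,0,0],0,1],[[-4,0,0],0,1],[[-2,0,0],0,1],[[0,0,0],0,1]]'|sed -n 2,4p|grep -v eef
python3 - <<'E'
from h import *
st(); grab("scene","s15"); crop("s15",340,140,400,240,6,"s15e")
E
```

```text
ee_pos: [0.5189, 0.057, 0.2753]
contact_force: [-0.6, 0.4, -0.3]
ee_pos: [0.5203, 0.0574, 0.3103]
contact_force: [0.2, 0.0, -0.9]
t 20.2 p [520.3  57.4 310.3] w 0.17 F [ 0.2  0.  -0.9] M [ 0.04 -0.05 -0.03]
[[-0.023  0.065  0.998]
 [-0.013  0.998 -0.066]
 [-1.    -0.014 -0.022]]
q [-0.421  0.248  0.356  1.351 -0.075  1.581  1.432]
```

View pics/s15e.png

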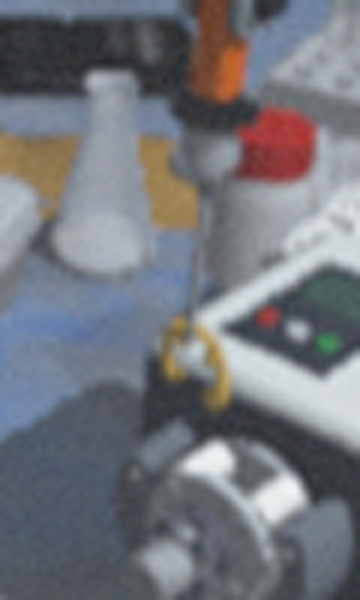

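The clip hangs on the hook at crop (165–230,320–405). I now carry it slowly to the far green dish at (0.473,-0.1125).

```bash
python3 -m handwheel '[[[0,-3,-0.5],0,1],[[0,-5,-1],0,1],[[0,-7,-1],0,1],[[0,-8,-1],0,1],[[0,-8,-1],0,1],[[0,-8,-1],0,1],[[0,-8,-1],0,1],[[0,-8,-1],0,1]]'|sed -n 2,4p;  python3 - <<'E'
from h import *
st(); grab("scene","s16"); crop("s16",340,130,440,250,6,"s16e")
E
```

```text
ee_pos: [0.5074, -0.002, 0.3102]
eef_rot: [0.041, 1.595, -0.063]
contact_force: [0.2, -0.5, -1.1]
t 21.05 p [507.4  -2.  310.2] w 0.173 F [ 0.2 -0.5 -1.1] M [ 0.02 -0.04  0.02]
[[-0.025  0.066  0.998]
 [-0.013  0.998 -0.066]
 [-1.    -0.015 -0.024]]
q [-0.348  0.215  0.391  1.395 -0.067  1.573  1.541]
```

View pics/s16e.png

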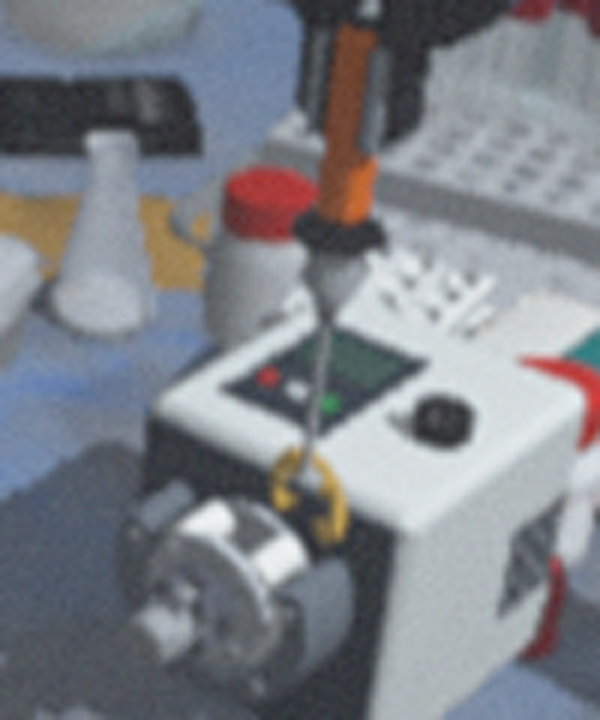

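```bash
python3 -m handwheel '[[[0,-8,-1],0,1],[[0,-9,-1],0,1],[[0,-9,-1],0,1],[[0,-9,-1],0,1],[[0,-9,-1],0,1],[[0,-9,-1],0,1],[[0,-9,-1],0,1],[[0,-9,-1],0,1]]'|sed -n 2,4p; python3 -m handwheel '[[[0,-9,-1],0,1],[[0,-9,-1],0,1],[[0,-7,-1],0,1],[[0,-4,0],0,1],[[0,-2,0],0,1],[[0,0,0],0,1],[[0,0,0],0,1]]'|sed -n 2,4p;python3 - <<'E'
from h import *
st(); grab("scene","s17"); crop("s17",360,150,470,320,4,"s17e")
grab("top","t17"); crop("t17",370,180,440,250,8,"t17e")
E
```

```text
ee_pos: [0.4933, -0.0797, 0.3118]
eef_rot: [0.041, 1.595, -0.065]
contact_force: [0.4, 0.1, -0.5]
ee_pos: [0.4875, -0.1147, 0.3125]
eef_rot: [0.043, 1.594, -0.067]
contact_force: [0.1, -0.0, -0.6]
t 22.6 p [ 487.5 -114.7  312.5] w 0.172 F [ 0.1 -0.  -0.6] M [-0.   -0.07 -0.03]
[[-0.025  0.07   0.997]
 [-0.014  0.997 -0.07 ]
 [-1.    -0.016 -0.024]]
q [-0.194  0.199  0.467  1.414 -0.069  1.57   1.768]
```

View pics/s17e.png

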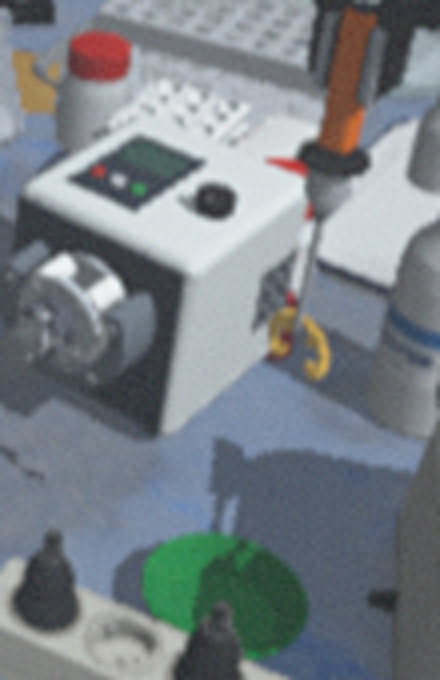

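View pics/t17e.png

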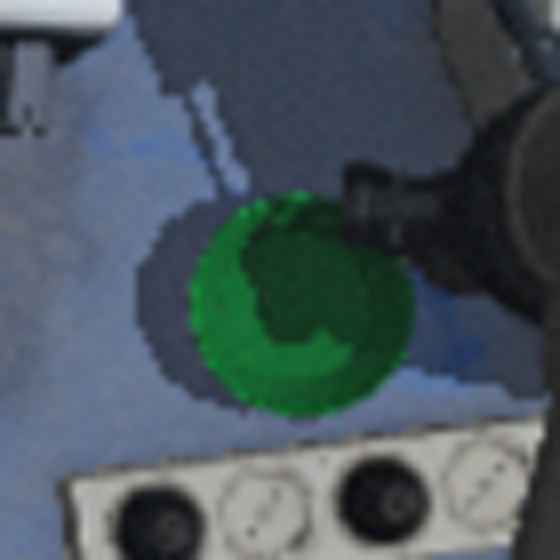

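Run:
```python
from h import *
P,p,d=pts("scene","s17")
for v in range(205,234,3): print(v,[f"{u}:{P[v,u,0]*1000:.0f},{P[v,u,1]*1000:.0f},{P[v,u,2]*1000:.0f}" for u in range(425,446) if P[v,u,2]>.16 and d[v,u]>0 and P[v,u,0]<.53])
P,p,d=pts("top","top0")
for v in (175,185,195,205,215,225,235): print(v,[f"{u}:{P[v,u,1]*1000:.0f},{P[v,u,2]*1000:.0f}" for u in range(420,480,6)])
for v,u in [(246,390),(241,420)]: print(P[v-2:v+3,u].round(3).tolist())
```

```text
205 ['439:484,-115,270', '440:480,-118,273']
208 ['438:482,-115,263', '439:485,-116,263']
211 ['438:482,-116,257', '439:483,-118,257']
214 ['437:483,-115,249', '438:483,-117,250']
217 ['436:481,-115,243', '437:481,-117,244']
220 ['436:483,-116,235', '437:485,-117,234']
223 ['435:481,-116,228', '436:482,-117,228']
226 ['434:482,-114,220', '435:481,-117,222']
229 ['428:491,-101,200', '429:488,-104,203', '430:488,-106,204', '431:487,-108,206', '432:490,-109,205', '433:486,-113,209', '434:480,-116,214', '435:484,-117,212', '436:484,-119,213', '437:485,-121,213']
232 ['427:492,-99,191', '428:488,-103,195', '429:493,-103,193', '431:489,-109,198', '432:487,-111,200', '434:481,-118,207', '437:485,-122,207', '438:483,-125,209', '439:486,-126,208']
175 ['420:-159,1', '426:-172,32', '432:-174,110', '438:-189,129', '444:-203,144', '450:-220,151', '456:-240,145', '462:-256,155', '468:-275,153', '474:-292,157']
185 ['420:-158,5', '426:-168,50', '432:-176,102', '438:-186,138', '444:-204,142', '450:-218,159', '456:-238,153', '462:-257,151', '468:-272,161', '474:-294,150']
195 ['420:-159,1', '426:-17
[... 302 characters left out ...]
:-155,18', '426:-180,-6', '432:-201,-9', '438:-210,39', '444:-213,105', '450:-222,144', '456:-242,137', '462:-256,152', '468:-274,153', '474:-294,148']
225 ['420:-159,1', '426:-179,-2', '432:-198,4', '438:-219,0', '444:-227,49', '450:-224,133', '456:-246,121', '462:-263,126', '468:-283,123', '474:-341,-4']
235 ['420:-150,45', '426:-170,39', '432:-190,38', '438:-208,44', '444:-238,3', '450:-260,-2', '456:-277,9', '462:-299,2', '468:-321,-7', '474:-340,-4']
[[0.387, -0.047, 0.081], [0.384, -0.046, 0.087], [0.381, -0.046, 0.085], [0.378, -0.046, 0.085], [0.375, -0.046, 0.083]]
[[0.404, -0.143, 0.079], [0.401, -0.141, 0.085], [0.398, -0.141, 0.086], [0.395, -0.14, 0.091], [0.392, -0.139, 0.098]]
```

```bash
python3 -m handwheel '[[[5,1,0],0,1],[[10,2,0],0,1],[[12,2,0.5],0,1],[[12,1,0.5],0,1],[[12,1,0.5],0,1],[[12,0.5,0.5],0,1],[[12,0,0],0,1],[[12,0,0],0,1]]'|sed -n 2,4p; python3 -m handwheel '[[[12,0,0],0,1],[[12,0,0],0,1],[[12,0,0],0,1],[[10,0,0],0,1],[[6,0,0],0,1],[[3,0,0],0,1],[[0,0,0],0,1],[[0,0,0],0,1]]'|sed -n 2,4p;python3 - <<'E'
from h import *
st(); grab("scene","s18"); crop("s18",370,230,460,330,6,"s18e")
E
```

```text
ee_pos: [0.4868, -0.1045, 0.2166]
eef_rot: [0.04, 1.597, -0.062]
contact_force: [1.2, 0.4, -0.5]
ee_pos: [0.4802, -0.102, 0.1514]
eef_rot: [0.04, 1.609, -0.059]
contact_force: [-0.5, 0.3, -0.7]
t 24.3 p [ 480.2 -102.   151.4] w 0.175 F [-0.5  0.3 -0.7] M [ 0.02 -0.03 -0.01]
[[-0.039  0.062  0.997]
 [-0.011  0.998 -0.062]
 [-0.999 -0.013 -0.038]]
q [-0.199  0.268  0.443  1.73  -0.101  1.206  1.779]
```

View pics/s18e.png

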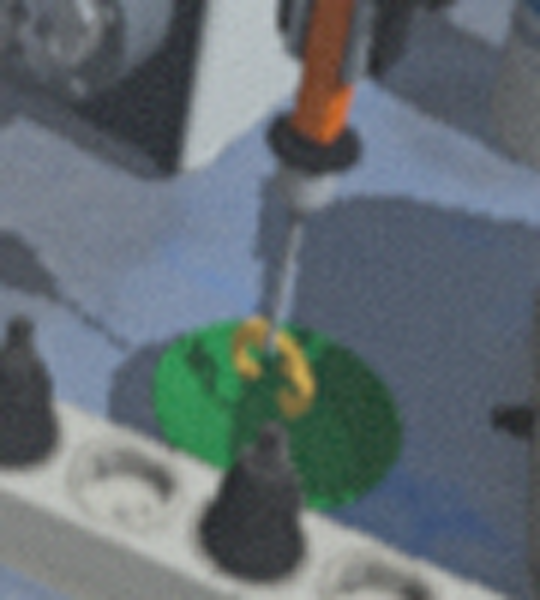

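```bash
python3 -m handwheel '[[[0,-3,2],0,1],[[0,-3,2],0,1],[[0,-1,1],0,1],[[0,0,0],0,1],[[0,0,0],0,1]]'|sed -n 2,4p;  python3 - <<'E'
from h import *
st(); grab("scene","s19"); crop("s19",370,230,460,330,6,"s19e")
P,p,d=pts("scene","s19"); h=cv2.cvtColor(p,cv2.COLOR_RGB2HSV)
m=(h[...,0]>10)&(h[...,0]<30)&(h[...,1]>100)&(P[...,2]>0)&(P[...,2]<.1)&(abs(P[...,0]-.48)<.05)&(abs(P[...,1]+.11)<.05)
Q=P[m]*1000; print(len(Q),np.percentile(Q,[3,50,97],axis=0).round(0))
g=(h[...,0]>50)&(h[...,0]<80)&(h[...,1]>110)&(abs(P[...,1]+.11)<.1)
Q=P[g]*1000; print(len(Q),np.percentile(Q,[1,50,99],axis=0).round(0))
E
```

```text
ee_pos: [0.4869, -0.1109, 0.1531]
eef_rot: [0.04, 1.604, -0.06]
contact_force: [-0.8, 0.1, -1.7]
t 24.85 p [ 486.9 -110.9  153.1] w 0.173 F [-0.8  0.1 -1.7] M [ 0.01 -0.05 -0.02]
[[-0.034  0.063  0.997]
 [-0.012  0.998 -0.063]
 [-0.999 -0.014 -0.034]]
q [-0.184  0.28   0.447  1.711 -0.107  1.209  1.798]
73 [[ 480. -129.    6.]
 [ 484. -117.   36.]
 [ 508.  -96.   53.]]
511 [[ 433. -153.    2.]
 [ 477.  -92.    7.]
 [ 509.  -67.   24.]]
```

View pics/s19e.png

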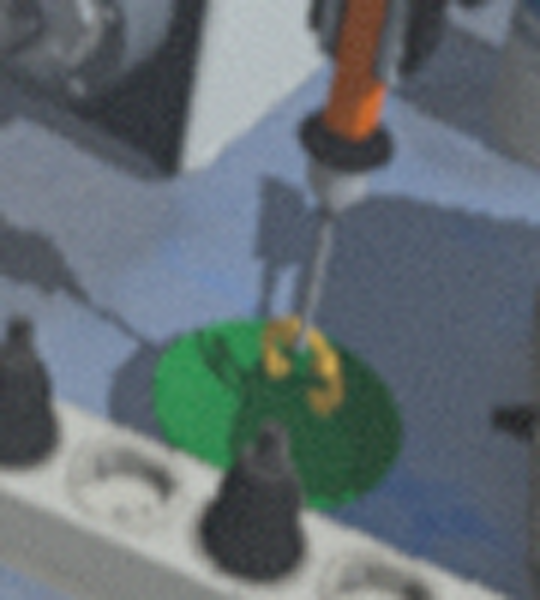

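The clip hangs over the dish floor at about (0.484,-0.112), inside the rim. I lower it gently.

```bash
python3 -m handwheel '[[[3,0,0],0,1],[[4,0,0],0,1],[[4,0,0],0,1],[[3,0,0],0,1],[[3,0,0],0,1],[[2,0,0],0,1],[[1,0,0],0,1]]'|sed -n 2,4p|grep -v eef; python3 -m handwheel '[[[2,0,0],0,1],[[2,0,0],0,1],[[2,0,0],0,1],[[1,0,0],0,1],[[0,0,0],0,1]]'|sed -n 2,4p|grep -v eef;  python3 - <<'E'
from h import *
st(); grab("scene","s20"); crop("s20",370,230,460,330,6,"s20e")
E
```

```text
ee_pos: [0.4856, -0.1105, 0.1309]
contact_force: [0.5, 0.1, -1.1]
ee_pos: [0.4855, -0.1106, 0.1233]
contact_force: [0.2, 0.9, -0.9]
t 26.1 p [ 485.5 -110.6  123.3] w 0.167 F [ 0.2  0.9 -0.9] M [-0.05 -0.09  0.01]
[[-0.035  0.062  0.997]
 [-0.011  0.998 -0.062]
 [-0.999 -0.013 -0.034]]
q [-0.177  0.307  0.442  1.756 -0.121  1.141  1.81 ]
```

View pics/s20e.png

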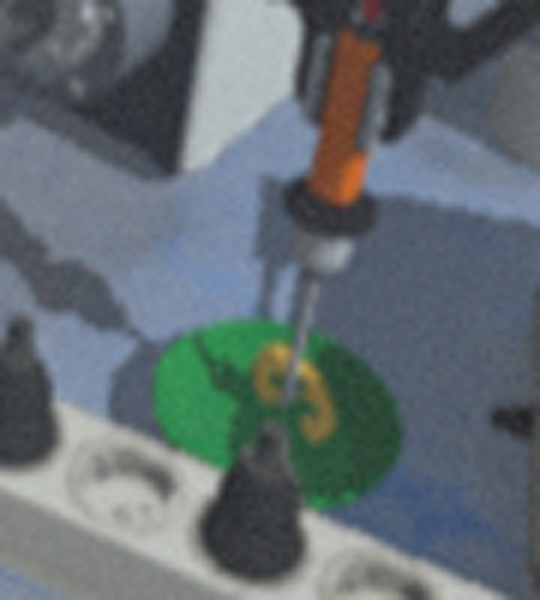

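The clip stands on the dish floor and the hook has dropped inside its ring. I go a little lower, then draw the hook back out along -x.

```bash
python3 -m handwheel '[[[2,0,0],0,1],[[2,0,0],0,1],[[1,0,0],0,1],[[0,0,0],0,1]]'|sed -n 2,4p|grep -v eef; python3 -m handwheel '[[[0,0,-2],0,1],[[0,0,-2],0,1],[[0,0,-2],0,1],[[0,0,-2],0,1],[[0,0,0],0,1]]'|sed -n 2,4p|grep -v eef;  python3 - <<'E'
from h import *
st(); grab("scene","s21"); crop("s21",370,230,460,330,6,"s21e")
P,p,d=pts("scene","s21"); h=cv2.cvtColor(p,cv2.COLOR_RGB2HSV)
m=(h[...,0]>10)&(h[...,0]<30)&(h[...,1]>100)&(P[...,2]>0)&(P[...,2]<.1)&(abs(P[...,0]-.48)<.05)&(abs(P[...,1]+.11)<.05)
Q=P[m]*1000; print(len(Q),np.percentile(Q,[3,50,97],axis=0).round(0))
E
```

```text
ee_pos: [0.4855, -0.1107, 0.1182]
contact_force: [0.4, 0.3, -0.7]
ee_pos: [0.4766, -0.1102, 0.1186]
contact_force: [0.3, 0.2, -0.5]
t 27.05 p [ 476.6 -110.2  118.6] w 0.174 F [ 0.3  0.2 -0.5] M [ 0.02 -0.01  0.03]
[[-0.035  0.062  0.997]
 [-0.011  0.998 -0.062]
 [-0.999 -0.013 -0.034]]
q [-0.18   0.293  0.443  1.786 -0.116  1.123  1.809]
41 [[ 472. -127.    5.]
 [ 477. -116.   26.]
 [ 491.  -96.   37.]]
```

View pics/s21e.png

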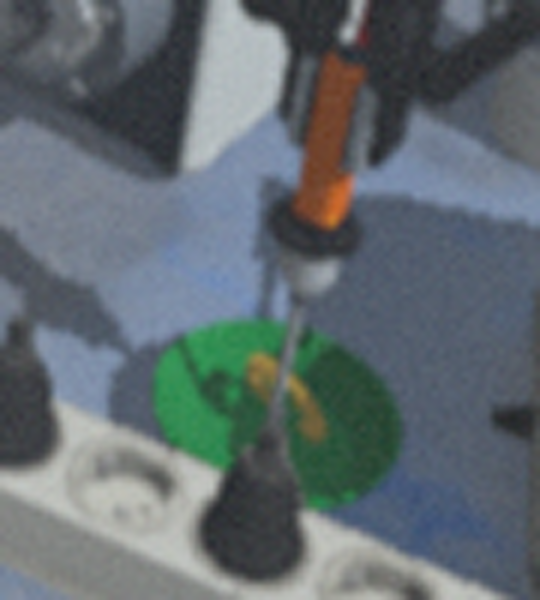

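The clip now leans with its back against the blade, top at x≈0.472. I keep drawing back so it lies down.

```bash
python3 -m handwheel '[[[0,0,-2],0,1],[[0,0,-2.5],0,1],[[0,0,-2.5],0,1],[[0,0,-2.5],0,1],[[0,0,-2],0,1],[[0,0,-1],0,1],[[0,0,0],0,1]]'|sed -n 2,4p|grep -v eef;  python3 - <<'E'
from h import *
st(); grab("scene","s22"); crop("s22",370,230,460,330,6,"s22e")
P,p,d=pts("scene","s22"); h=cv2.cvtColor(p,cv2.COLOR_RGB2HSV)
m=(h[...,0]>10)&(h[...,0]<30)&(h[...,1]>100)&(P[...,2]>0)&(P[...,2]<.1)&(abs(P[...,0]-.48)<.05)&(abs(P[...,1]+.11)<.05)
Q=P[m]*1000; print(len(Q),np.percentile(Q,[3,50,97],axis=0).round(0))
E
```

```text
ee_pos: [0.4632, -0.1094, 0.1191]
contact_force: [0.1, 0.8, -1.0]
t 27.8 p [ 463.2 -109.4  119.1] w 0.17 F [ 0.1  0.8 -1. ] M [ 0.05 -0.   -0.01]
[[-0.034  0.062  0.997]
 [-0.011  0.998 -0.062]
 [-0.999 -0.013 -0.034]]
q [-0.186  0.265  0.445  1.82  -0.105  1.115  1.804]
20 [[ 462. -128.    3.]
 [ 472. -100.   15.]
 [ 484.  -95.   19.]]
```

View pics/s22e.png

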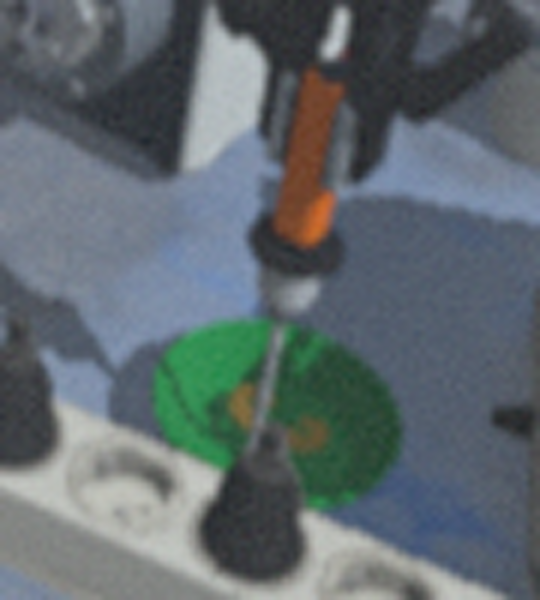

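```bash
python3 -m handwheel '[[[0.7,0,-2],0,1],[[0.7,0,-2.5],0,1],[[0.7,0,-2.5],0,1],[[0.7,0,-2],0,1],[[0.5,0,-1],0,1],[[0,0,0],0,1]]'|sed -n 2,4p|grep -v eef;  python3 - <<'E'
from h import *
st(); grab("scene","s23"); crop("s23",370,230,460,330,6,"s23e")
P,p,d=pts("scene","s23"); h=cv2.cvtColor(p,cv2.COLOR_RGB2HSV)
m=(h[...,0]>10)&(h[...,0]<30)&(h[...,1]>100)&(P[...,2]>0)&(P[...,2]<.1)&(abs(P[...,0]-.47)<.05)&(abs(P[...,1]+.11)<.05)
Q=P[m]*1000; print(len(Q),np.percentile(Q,[3,50,97],axis=0).round(0))
grab("top","t23"); crop("t23",370,180,440,250,8,"t23e")
E
```

```text
ee_pos: [0.4523, -0.1088, 0.1158]
contact_force: [0.6, -0.3, -1.4]
t 28.45 p [ 452.3 -108.8  115.8] w 0.174 F [ 0.6 -0.3 -1.4] M [ 0.03 -0.03  0.02]
[[-0.034  0.062  0.997]
 [-0.011  0.998 -0.062]
 [-0.999 -0.013 -0.034]]
q [-0.189  0.247  0.446  1.851 -0.097  1.1    1.801]
17 [[ 450. -129.    8.]
 [ 460.  -99.   14.]
 [ 473.  -95.   17.]]
```

View pics/s23e.png

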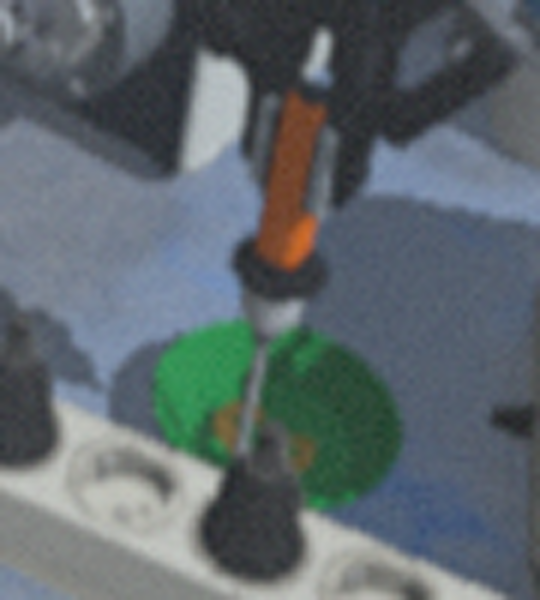

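View pics/t23e.png

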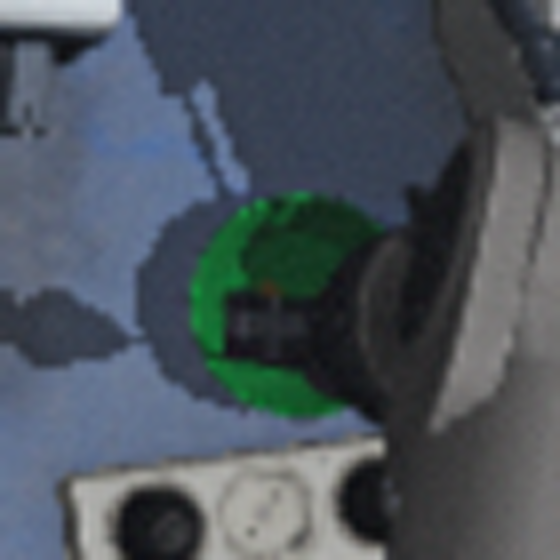

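The clip lies tilted on the pin with its back at x≈0.452, and the pin's up-turned tip drags it along. I'll lift it to hanging again, stand it on the dish floor and tip it the other way by pushing +x, so the pin ends up free above it.

```bash
python3 -m handwheel '[[[-2,0,0],0,1],[[-3,0,0],0,1],[[-3,0,0],0,1],[[-3,0,0],0,1],[[-3,0,0],0,1],[[-3,0,0],0,1],[[-3,0,0],0,1],[[-3,0,0],0,1]]'|sed -n 2,4p|grep -v eef; python3 -m handwheel '[[[-3,0,0],0,1],[[-2,0,0],0,1],[[-1,0,0],0,1],[[0,0,0],0,1]]'|sed -n 2,4p|grep -v eef;  python3 - <<'E'
from h import *
st(); grab("scene","s24"); crop("s24",370,230,460,330,6,"s24e")
P,p,d=pts("scene","s24"); h=cv2.cvtColor(p,cv2.COLOR_RGB2HSV)
m=(h[...,0]>10)&(h[...,0]<30)&(h[...,1]>100)&(P[...,2]>0)&(P[...,2]<.1)&(abs(P[...,0]-.47)<.05)&(abs(P[...,1]+.11)<.05)
Q=P[m]*1000; print(len(Q),np.percentile(Q,[3,50,97],axis=0).round(0))
E
```

```text
ee_pos: [0.4539, -0.1086, 0.141]
contact_force: [-0.7, 0.0, -0.2]
ee_pos: [0.4544, -0.1086, 0.1481]
contact_force: [0.5, -0.9, -0.8]
t 29.75 p [ 454.4 -108.6  148.1] w 0.171 F [ 0.5 -0.9 -0.8] M [ 0.03 -0.04  0.01]
[[-0.033  0.062  0.998]
 [-0.012  0.998 -0.062]
 [-0.999 -0.014 -0.032]]
q [-0.198  0.215  0.45   1.802 -0.08   1.175  1.785]
37 [[ 448. -123.    4.]
 [ 459. -104.   40.]
 [ 483.  -97.   49.]]
```

View pics/s24e.png

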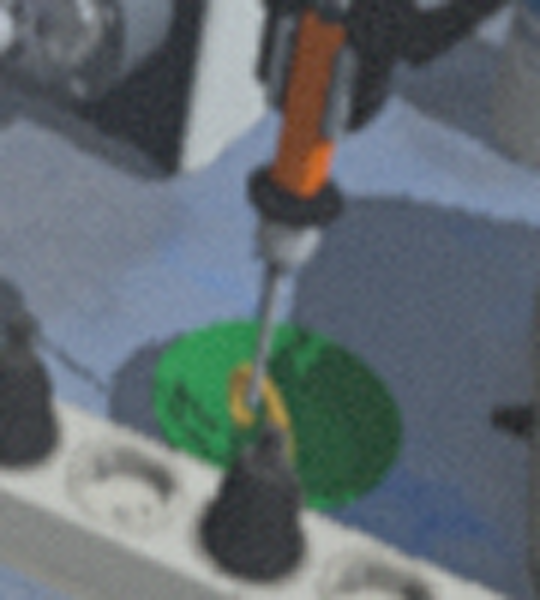

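The clip hangs again at x≈0.455, just above the floor. I lower it till it stands, with the hook a few mm below its back, then push +x to tip it over.

```bash
python3 -m handwheel '[[[3,0,0],0,1],[[3,0,0],0,1],[[3,0,0],0,1],[[3,0,0],0,1],[[2,0,0],0,1],[[1,0,0],0,1],[[0,0,0],0,1]]'|sed -n 2,4p|grep -v eef;  python3 - <<'E'
from h import *
st(); grab("scene","s25"); crop("s25",370,230,460,330,6,"s25e")
P,p,d=pts("scene","s25"); h=cv2.cvtColor(p,cv2.COLOR_RGB2HSV)
m=(h[...,0]>10)&(h[...,0]<30)&(h[...,1]>100)&(P[...,2]>0)&(P[...,2]<.1)&(abs(P[...,0]-.47)<.05)&(abs(P[...,1]+.11)<.05)
Q=P[m]*1000; print(len(Q),np.percentile(Q,[3,50,97],axis=0).round(0)); print(Q[np.argsort(Q[:,2])][::4].round(0).tolist())
E
```

```text
ee_pos: [0.4529, -0.1085, 0.1307]
contact_force: [-0.1, 0.4, -1.7]
t 30.5 p [ 452.9 -108.5  130.7] w 0.174 F [-0.1  0.4 -1.7] M [ 0.02 -0.03 -0.01]
[[-0.035  0.062  0.997]
 [-0.011  0.998 -0.062]
 [-0.999 -0.014 -0.034]]
q [-0.194  0.232  0.448  1.828 -0.088  1.136  1.793]
17 [[ 448. -115.    9.]
 [ 459. -101.   24.]
 [ 464.  -98.   37.]]
[[463.0, -99.0, 8.0], [463.0, -98.0, 14.0], [458.0, -102.0, 24.0], [456.0, -101.0, 34.0], [449.0, -114.0, 37.0]]
```

View pics/s25e.png

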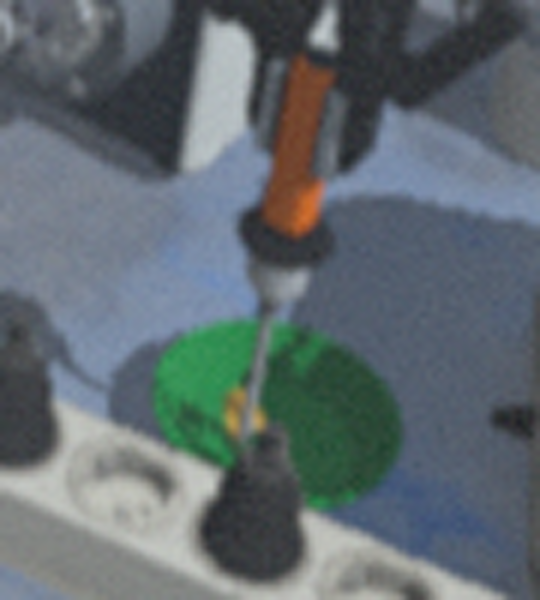

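```bash
python3 -m handwheel '[[[0,0,4],0,1],[[0,0,8],0,1],[[0,0,6],0,1],[[0,0,0],0,1],[[0,0,0],0,1]]'|sed -n 2,4p|grep -v eef;  python3 - <<'E'
from h import *
st(); grab("scene","s26"); crop("s26",370,230,460,330,6,"s26e")
P,p,d=pts("scene","s26"); h=cv2.cvtColor(p,cv2.COLOR_RGB2HSV)
m=(h[...,0]>10)&(h[...,0]<30)&(h[...,1]>100)&(P[...,2]>0)&(P[...,2]<.1)&(abs(P[...,0]-.47)<.05)&(abs(P[...,1]+.11)<.05)
Q=P[m]*1000; print(len(Q),np.percentile(Q,[3,50,97],axis=0).round(0)); print(Q[np.argsort(Q[:,2])][::4].round(0).tolist())
E
```

```text
ee_pos: [0.4738, -0.1099, 0.1306]
contact_force: [0.4, -0.1, -1.0]
t 31.05 p [ 473.8 -109.9  130.6] w 0.173 F [ 0.4 -0.1 -1. ] M [ 0.02 -0.09 -0.05]
[[-0.033  0.061  0.998]
 [-0.012  0.998 -0.062]
 [-0.999 -0.014 -0.032]]
q [-0.186  0.274  0.446  1.778 -0.106  1.147  1.802]
19 [[ 467. -135.    6.]
 [ 477. -131.    7.]
 [ 489. -103.    9.]]
[[483.0, -132.0, 5.0], [475.0, -133.0, 7.0], [487.0, -112.0, 7.0], [487.0, -127.0, 8.0], [489.0, -116.0, 9.0]]
```

View pics/s26e.png

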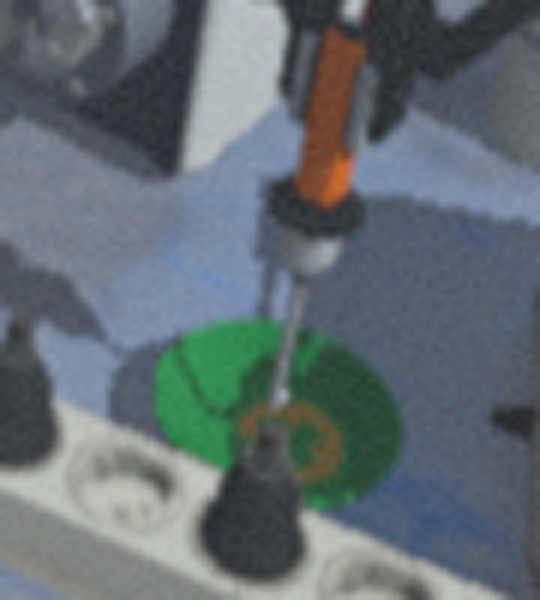

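The clip now lies flat in the dish (z 5–9 mm, crop (240–340,405–475)), and the hook shows free above it at (283,397). I lift away.

```bash
python3 -m handwheel '[[[-3,0,0],0,1],[[-5,0,0],0,1],[[-8,0,0],0,1],[[-10,0,0],0,1],[[-12,0,0],0,1],[[-15,0,0],0,1],[[-15,0,0],0,1],[[-20,0,0],0,1]]'|sed -n 2,4p|grep -v eef; python3 -m handwheel '[[[-20,0,0],0,1],[[-20,0,0],0,1],[[-20,0,0],0,1],[[-20,0,0],0,1],[[-20,0,0],0,1],[[-15,0,0],0,1],[[-5,0,0],0,1],[[0,0,0],0,1]]'|sed -n 2,4p|grep -v eef;  python3 - <<'E'
from h import *
st(); grab("scene","s27"); crop("s27",360,130,470,330,4,"s27e")
E
```

```text
ee_pos: [0.4747, -0.1085, 0.2239]
contact_force: [-0.3, -0.8, -0.4]
ee_pos: [0.4796, -0.1084, 0.3599]
contact_force: [-0.5, -0.5, -0.9]
t 32.7 p [ 479.6 -108.4  359.9] w 0.17 F [-0.5 -0.5 -0.9] M [-0.03 -0.03 -0.01]
[[-0.02   0.063  0.998]
 [-0.012  0.998 -0.064]
 [-1.    -0.013 -0.019]]
q [-0.202  0.177  0.468  1.324 -0.063  1.675  1.761]
```

View pics/s27e.png

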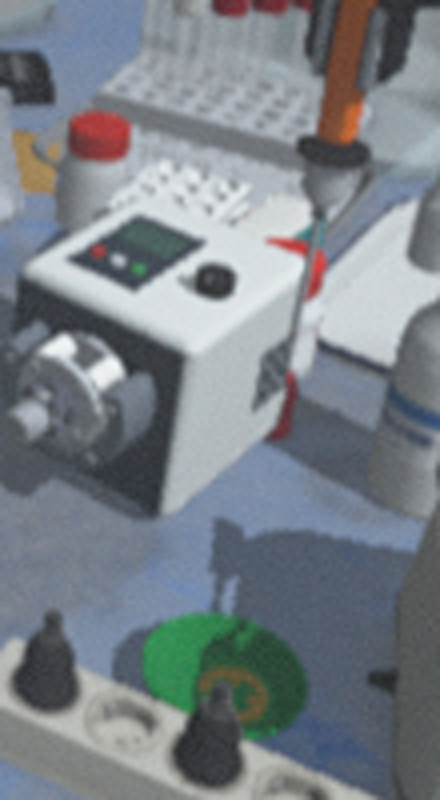

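The clip stays lying in the dish at crop (195–265,670–720), and the hook is bare. Now I measure the rack holes in the unobstructed top view.

Run:
```python
from h import *
p,d=grab("top","t28"); crop("t28",250,200,320,240,11,"t28c")
V=cv2.cvtColor(p,cv2.COLOR_RGB2HSV)[...,2]
print(V[211:227,258:274].tolist() if 0 else '')
for u0 in (266,284):
    sub=V[210:228,u0-9:u0+10].astype(float); print(u0); print("\n".join(" ".join(f"{int(x):3d}" for x in r) for r in sub))
```

```text
266
216 214 213 216 216 217 216 217 217 215 217 219 218 219 217 217 218 219 214
226 222 218 218 217 218 216 217 216 217 216 216 216 219 217 217 215 217 217
223 217 216 217 218 217 216 218 216 218 216 216 216 215 216 217 217 216 216
222 220 214 216 216 215 217 219 220 220 218 220 219 216 217 216 216 216 221
220 217 217 217 216 217 221 217 212 208 209 218 219 218 215 217 218 218 221
224 220 217 217 218 222 202 164 126 132 151 191 218 218 217 215 216 217 208
218 218 215 218 217 213 159 127 115 117 125 144 188 219 218 215 214 217 209
220 218 218 217 216 194 133 122 126 127 125 122 155 215 220 216 215 218 220
222 219 216 217 214 165 122 126 127 127 126 121 131 188 217 217 217 217 220
220 219 216 219 215 172 123 122 125 126 125 122 136 193 220 217 214 216 216
223 218 217 218 214 177 121 118 126 126 124 122 139 200 218 218 217 216 216
221 220 217 216 219 208 165 127 120 119 121 132 175 216 218 217 216 217 216
221 218 217 217 220 218 208 179 143 139 151 184 214 217 219 217 216 219 217
223 220 217 217 212 195 219 215 211 210 212 215 216 206 215 215 217 215 215
221 221 219 218 216 208 217 219 
[... 943 characters left out ...]
 130 122 122 124
216 219 221 221 215 134 122 126 126 123 123 126 144 210 213 199 134 128 129
216 218 218 220 215 168 125 121 125 124 125 128 166 221 223 219 209 212 211
216 216 216 219 217 203 137 123 122 121 131 162 211 221 218 218 219 221 223
217 216 217 217 219 218 203 180 162 161 181 210 220 216 217 217 217 218 218
215 214 215 216 218 219 217 216 212 211 214 221 218 218 217 217 216 215 216
217 215 218 218 217 216 217 218 221 219 219 217 217 215 214 218 219 218 217
217 215 216 215 215 218 217 215 216 217 217 217 216 217 216 217 216 215 218
218 216 216 216 216 216 214 215 216 216 214 216 216 216 215 217 216 216 216
215 218 215 215 218 216 219 216 217 217 217 217 215 217 216 216 215 216 216
```

View pics/t28c.png

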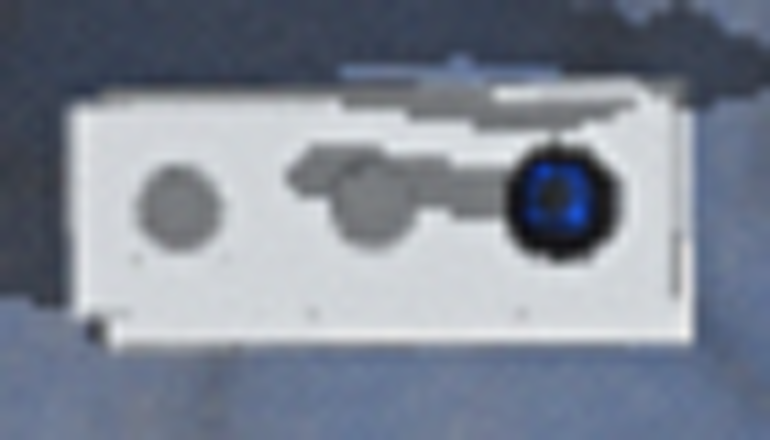

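Run:
```python
from h import *
p=np.load("pics/t28.npz")["p"]; V=cv2.cvtColor(p,cv2.COLOR_RGB2HSV)[...,2].astype(float)
w=np.clip((216-V)/92,0,1); u,v=np.meshgrid(np.arange(640),np.arange(400))
m=(np.hypot(u-266.3,v-218.3)<6.5); w2=w*m; w2[w2<.1]=0
cu,cv_=(w2*u).sum()/w2.sum(),(w2*v).sum()/w2.sum(); print(cu,cv_,w2.sum(), "hole2",onz("top",cu,cv_,.125)*1000,"at .119",onz("top",cu,cv_,.119)*1000)
# scene
p,d=grab("scene","s28"); crop("s28",250,170,310,220,12,"s28c")
print(proj("scene",onz("top",cu,cv_,.125)))
```

```text
265.80467332123413 218.5256352087114 47.91304347826087 hole2 [463.08164776 347.16766581 125.        ] at .119 [463.20605139 347.74394265 119.        ]
[270.97761605 191.70482562]
```

View pics/s28c.png

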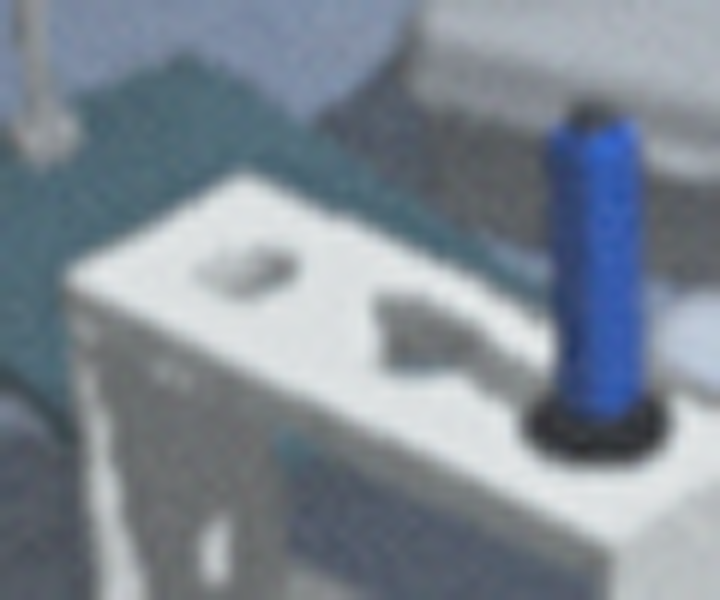

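```bash
python3 -m handwheel '[[[0,10,-1],0,1],[[0,20,-2],0,1],[[0,28,-3],0,1],[[0,28,-3],0,1],[[0,28,-3],0,1],[[0,28,-3],0,1],[[0,28,-3],0,1],[[0,28,-3],0,1]]'|sed -n 2,4p|grep -v eef; python3 -m handwheel '[[[0,28,-3],0,1],[[0,28,-3],0,1],[[0,28,-3],0,1],[[0,28,-3],0,1],[[0,20,-2],0,1],[[0,12,-1],0,1],[[0,0,0],0,1]]'|sed -n 2,4p|grep -v eef; python3 -c "
from h import *
st()"
```

```text
ee_pos: [0.4657, 0.0984, 0.349]
contact_force: [-0.1, -0.4, -1.8]
ee_pos: [0.4511, 0.2596, 0.3403]
contact_force: [0.4, 0.1, -1.4]
t 34.35 p [451.1 259.6 340.3] w 0.171 F [ 0.4  0.1 -1.4] M [-0.06 -0.03  0.04]
[[-0.053  0.055  0.997]
 [-0.014  0.998 -0.055]
 [-0.998 -0.017 -0.052]]
q [-0.687  0.264  0.196  1.25  -0.064  1.686  1.014]
```

```bash
python3 -m handwheel '[[[-30,8,2],0,1],[[-45,10,2],0,1],[[-10,12,2],0,1],[[0,12,2],0,1],[[0,12,2],0,1],[[0,10,2],0,1],[[0,8,1],0,1],[[0,4,0],0,1]]'|sed -n 2,4p|grep -v eef; python3 -c "
from h import *
st()"
```

```text
ee_pos: [0.4744, 0.3255, 0.4216]
contact_force: [-0.5, 0.8, -1.0]
t 35.15 p [474.4 325.5 421.6] w 0.17 F [-0.5  0.8 -1. ] M [-0.   -0.04  0.04]
[[-0.061  0.073  0.995]
 [-0.028  0.997 -0.075]
 [-0.998 -0.032 -0.059]]
q [-0.719  0.452  0.197  0.789 -0.101  1.974  0.921]
```

```bash
python3 -m handwheel '[[[0,0,0],0,1],[[6,2,-2],0,1],[[6,3,-2],0,1],[[6,3,-2],0,1],[[6,2,-1],0,1],[[6,2,0],0,1],[[3,0,0],0,1]]'|sed -n 2,4p|grep -v eef; python3 -c "
from h import *
st()"
```

```text
ee_pos: [0.4651, 0.3358, 0.3859]
contact_force: [0.1, -0.1, -0.9]
t 35.85 p [465.1 335.8 385.9] w 0.166 F [ 0.1 -0.1 -0.9] M [ 0.01 -0.12  0.01]
[[-0.062  0.076  0.995]
 [-0.03   0.997 -0.078]
 [-0.998 -0.034 -0.06 ]]
q [-0.751  0.421  0.19   0.924 -0.09   1.871  0.895]
```

```bash
python3 -m handwheel '[[[8,2,0],0,1],[[9,2,0],0,1],[[9,2,0],0,1],[[9,2,0],0,1],[[9,1,0],0,1],[[9,1,0],0,1],[[9,0,0],0,1],[[6,0,0],0,1]]'|sed -n 2,4p|grep -v eef; python3 -c "
from h import *
st()"; python3 -m handwheel '[[[-15,0,0],0,1],[[-20,0,0],0,1],[[-20,0,0],0,1],[[0,0,0],0,1]]'|sed -n 2,4p|grep -v eef; python3 -c "
from h import *
st()"
```

```text
ee_pos: [0.4613, 0.3441, 0.311]
contact_force: [0.1, 0.7, -0.7]
t 36.65 p [461.3 344.1 311. ] w 0.172 F [ 0.1  0.7 -0.7] M [ 0.08 -0.04 -0.01]
[[-0.063  0.076  0.995]
 [-0.031  0.996 -0.078]
 [-0.998 -0.035 -0.06 ]]
q [-0.774  0.401  0.18   1.134 -0.081  1.681  0.882]
ee_pos: [0.4638, 0.3447, 0.3641]
contact_force: [0.8, 0.0, 0.1]
t 37.05 p [463.8 344.7 364.1] w 0.172 F [0.8 0.  0.1] M [ 0.08 -0.09 -0.03]
[[-0.067  0.077  0.995]
 [-0.034  0.996 -0.079]
 [-0.997 -0.039 -0.065]]
q [-0.764  0.427  0.186  0.97  -0.089  1.826  0.882]
```

```bash
python3 -m handwheel '[[[25,0,0],0,1],[[30,0,0],0,1],[[0,0,0],0,1],[[0,0,0],0,1]]'|sed -n 2,4p|grep -v eef; python3 -c "
from h import *
st()"
```

```text
ee_pos: [0.4601, 0.3422, 0.3059]
contact_force: [-0.5, -0.1, 0.5]
t 37.45 p [460.1 342.2 305.9] w 0.176 F [-0.5 -0.1  0.5] M [ 0.   -0.13  0.07]
[[-0.067  0.077  0.995]
 [-0.034  0.996 -0.08 ]
 [-0.997 -0.039 -0.064]]
q [-0.773  0.4    0.18   1.148 -0.08   1.674  0.882]
```

```bash
python3 -m handwheel '[[[0,0,-30],0,1],[[0,0,-30],0,1],[[0,0,0],0,1],[[0,0,0],0,1]]'|sed -n 2,4p|grep -v eef; python3 -c "
from h import *
st()"
```

```text
ee_pos: [0.4016, 0.3482, 0.3132]
contact_force: [0.5, -0.3, -0.1]
t 37.85 p [401.6 348.2 313.2] w 0.171 F [ 0.5 -0.3 -0.1] M [ 0.02 -0.13 -0.05]
[[-0.061  0.08   0.995]
 [-0.03   0.996 -0.082]
 [-0.998 -0.035 -0.058]]
q [-0.848  0.298  0.161  1.27  -0.063  1.644  0.795]
```

```bash
python3 -m handwheel '[[[0,0,8],0,1],[[0,1,10],0,1],[[0,1,10],0,1],[[0,1,10],0,1],[[0,1,10],0,1],[[0,1,8],0,1],[[0,0,3],0,1],[[0,0,0],0,1]]'|sed -n 2,4p|grep -v eef
python3 - <<'E'
from h import *
s,M=st(); p,d=grab("scene","s30"); crop("s30",235,90,305,210,6,"s30c")
P,p,d=pts("scene","s30")
for v in range(130,176,3): print(v,[f"{u}:{P[v,u,0]*1000:.0f},{P[v,u,1]*1000:.0f},{P[v,u,2]*1000:.0f}" for u in range(255,285) if d[v,u]>0 and abs(P[v,u,0]-.46)<.04 and abs(P[v,u,1]-.345)<.04 and P[v,u,2]>.15])
print("hole scene",onz("scene",270.7,192.5,.125)*1000)
E
```

```text
ee_pos: [0.4725, 0.3462, 0.3092]
contact_force: [-0.8, -0.2, -1.3]
t 38.65 p [472.5 346.2 309.2] w 0.175 F [-0.8 -0.2 -1.3] M [ 0.09 -0.1   0.04]
[[-0.057  0.088  0.995]
 [-0.031  0.996 -0.089]
 [-0.998 -0.036 -0.054]]
q [-0.769  0.421  0.187  1.11  -0.082  1.681  0.88 ]
130 ['263:462,360,305', '264:465,359,304', '265:465,356,305', '266:462,348,308', '267:462,344,309', '268:463,342,309', '269:466,342,308', '270:466,337,310', '271:468,337,309', '272:473,338,308', '273:479,341,305', '274:481,339,305', '275:482,337,305']
133 ['264:453,347,303', '265:454,344,303', '266:453,339,305', '267:455,338,305', '268:458,338,304', '269:459,334,305', '270:461,332,305', '271:462,330,305', '272:466,331,304', '273:468,330,303', '274:470,328,303']
136 ['266:457,344,295', '267:460,344,293', '268:461,341,294', '269:463,340,294', '270:465,338,294', '271:466,335,294', '272:469,335,293', '273:473,335,292']
139 ['266:458,346,286', '267:460,345,285', '268:459,340,287', '269:461,339,286', '270:461,335,288', '271:466,336,285', '272:468,334,286', '273:472,335,284']
142 ['268:463,344,276', '269:463,342,277', '270:464,339,277', '271:468,340,276']
145 ['269:464,343,268', '270:468,344,266']
148 ['269:467,347,257', '270:467,343,258']
151 ['270:466,344,250']
154 ['270:463,341,243']
157 ['270:465,344,233']
160 ['270:462,341,226']
163 ['270:464,344,215', '271:467,344,214']
166 ['270:462,343,207', '271:462,339,209', '272:469,342,205', '273:474,344,203']
169 []
172 []
175 []
hole scene [459.62636064 344.64624885 125.        ]
```

View pics/s30c.png

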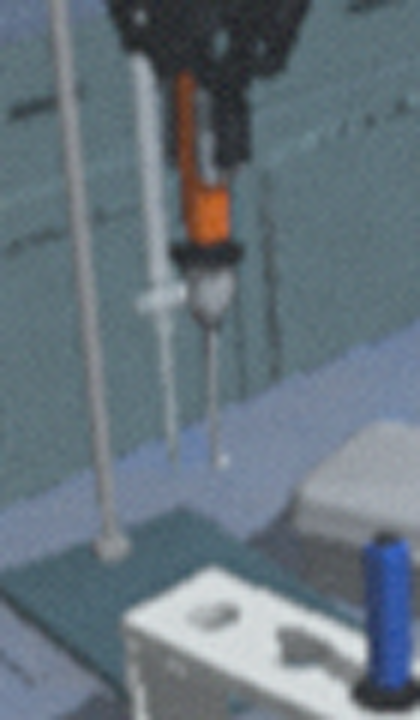

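```bash
python3 -m handwheel '[[[0,0,-45],0,1],[[0,0,-45],0,1],[[0,0,-45],0,1],[[0,0,0],0,1]]'|sed -n 2,4p|grep -v eef; python3 -c "
from h import *
st()"; python3 -m handwheel '[[[0,0,6],0,1],[[0,0,12],0,1],[[0,1,12],0,1],[[0,1,12],0,1],[[0,1,12],0,1],[[0,1,12],0,1],[[0,1,12],0,1],[[0,1,12],0,1]]'|sed -n 2,4p|grep -v eef;python3 -c "
from h import *
st()"
```

```text
ee_pos: [0.3318, 0.3589, 0.3138]
contact_force: [0.1, 0.5, -0.5]
t 39.1 p [331.8 358.9 313.8] w 0.171 F [ 0.1  0.5 -0.5] M [ 0.11 -0.13 -0.02]
[[-0.061  0.086  0.994]
 [-0.034  0.995 -0.089]
 [-0.998 -0.039 -0.058]]
q [-0.944  0.204  0.129  1.387 -0.047  1.619  0.665]
ee_pos: [0.433, 0.3547, 0.3079]
contact_force: [0.2, -0.0, -0.7]
t 39.9 p [433.  354.7 307.9] w 0.173 F [ 0.2 -0.  -0.7] M [ 0.04 -0.07 -0.03]
[[-0.058  0.091  0.994]
 [-0.035  0.995 -0.093]
 [-0.998 -0.04  -0.055]]
q [-0.829  0.362  0.181  1.196 -0.072  1.655  0.818]
```

```bash
python3 -m handwheel '[[[0,1,9],0,1],[[0,1,10],0,1],[[0,1,8],0,1],[[0,1,5],0,1],[[0,0,2],0,1],[[0,0,0],0,1],[[0,0,0],0,1]]'|sed -n 2,4p|grep -v eef;python3 -c "
from h import *
st()"
```

```text
ee_pos: [0.4715, 0.3554, 0.3047]
contact_force: [-0.3, 0.9, -0.8]
t 40.6 p [471.5 355.4 304.7] w 0.171 F [-0.3  0.9 -0.8] M [ 0.05 -0.13 -0.  ]
[[-0.059  0.092  0.994]
 [-0.036  0.995 -0.094]
 [-0.998 -0.041 -0.056]]
q [-0.784  0.436  0.192  1.099 -0.086  1.682  0.864]
```

```bash
python3 -m handwheel '[[[4,0.3,3],0,1],[[8,0,0],0,1],[[8,0,0],0,1],[[8,0,0],0,1],[[8,0,0],0,1],[[8,0,0],0,1],[[6,0,0],0,1],[[2,0,0],0,1]]'|sed -n 2,4p|grep -v eef
python3 - <<'E'
from h import *
st(); p,d=grab("scene","s31"); crop("s31",250,140,290,205,11,"s31c"); grab("top","t31"); crop("t31",240,190,310,240,8,"t31c")
E
```

```text
ee_pos: [0.4692, 0.3536, 0.2477]
contact_force: [0.8, 0.0, -0.3]
t 41.4 p [469.2 353.6 247.7] w 0.171 F [ 0.8  0.  -0.3] M [ 0.02 -0.09 -0.  ]
[[-0.061  0.089  0.994]
 [-0.036  0.995 -0.092]
 [-0.997 -0.042 -0.058]]
q [-0.788  0.435  0.187  1.238 -0.084  1.547  0.869]
```

View pics/s31c.png

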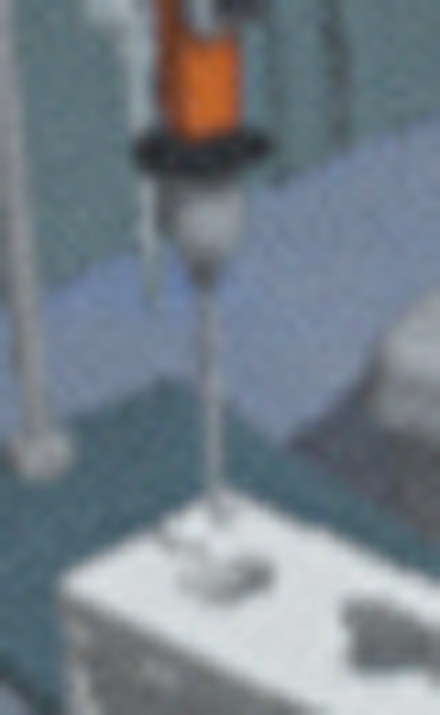

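Run:
```python
from h import *
print(onz("scene",269.5,186.4,.1407)*1000, onz("scene",270.5,192.5,.125)*1000)
s,M=st(); x=M[:,0]; p=s["ee_pos"]*1000
print("A",p+x*107,"B",p+x*147)
V=cv2.cvtColor(np.load("pics/s31.npz")["p"],cv2.COLOR_RGB2HSV)[...,2]
print("\n".join(f"{r}: "+" ".join(f"{int(q):3d}" for q in V[r,262:280]) for r in range(180,199)))
# predicted hole rim rows/cols for candidate centres
for c in ([463.1,347.3],[463.3,348.4]):
    a=np.linspace(0,2*np.pi,24); R_=np.array([proj("scene",[(c[0]+12.25*np.cos(t))/1000,(c[1]+12.25*np.sin(t))/1000,.125]) for t in a]); print(c,R_.min(0).round(1),R_.max(0).round(1))
```

```text
[462.77987567 351.4081894  140.7       ] [459.26137665 345.06593521 125.        ]
t 41.5 p [469.4 353.7 248.3] w 0.172 F [ 0.3 -0.8 -1. ] M [ 0.05 -0.12 -0.02]
[[-0.061  0.089  0.994]
 [-0.036  0.995 -0.092]
 [-0.998 -0.041 -0.057]]
q [-0.788  0.435  0.187  1.237 -0.084  1.547  0.869]
A [462.87693549 349.90635543 141.55073176] B [460.44624995 348.47505599 101.65031636]
180: 107 109 111 109 114 113 126 139 117 116 118 113 124 126 106  92  92  97
181: 104 107 110 113 117 113 123 141 122 113 114 119 116 115 108 105 100  95
182: 111 114 111 112 117 115 126 137 118 111 113 117 111 114 117 113 107 105
183: 114 110 113 110 109 115 125 134 125 116 117 113 112 114 116 114 113 111
184: 112 107 113 111 116 113 123 145 148 131 122 111 111 113 112 115 114 113
185: 114 117 109 106 114 136 153 152 176 175 164 135 121 110 110 113 113 117
186: 109 108 113 130 147 184 187 167 174 188 198 189 163 136 120 109 110 112
187: 112 113 129 173 195 218 215 185 183 204 214 217 208 188 163 138 128 123
188: 138 149 151 179 204 217 216 211 205 212 218 220 220 219 206 190 182 168
189: 186 196 178 166 183 188 191 220 219 214 214 217 217 219 219 219 215 208
190: 216 221 211 195 196 187 185 203 207 197 187 191 203 218 216 219 220 220
191: 218 217 218 214 204 199 187 187 183 161 154 152 170 208 217 215 218 218
192: 218 215 217 213 191 188 182 178 170 160 136 126 154 204 218 219 216 217
193: 217 217 219 213 191 179 171 163 153 142 142 150 175 212 218 216 216 216
194: 217 215 215 215 209 202 181 166 161 162 183 200 206 218 218 216 217 217
195: 213 219 218 218 218 218 206 203 195 200 217 216 218 217 216 219 218 216
196: 185 200 215 220 220 217 218 217 217 216 216 217 216 218 216 215 216 219
197: 140 161 181 205 218 216 221 219 219 215 219 215 216 217 217 218 217 219
198: 115 122 138 161 185 202 216 220 218 220 216 216 216 216 217 216 216 219
[463.1, 347.3] [266.5 189.4] [275.3 194. ]
[463.3, 348.4] [266.3 189.3] [275.1 193.8]
```

View pics/t31c.png

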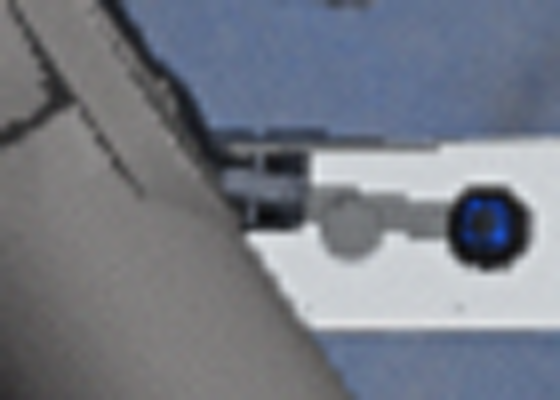

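```bash
python3 -m handwheel '[[[0,0,2.3],0,1],[[3,0,0],0,1],[[5,0,0],0,1],[[5,0,0],0,1],[[5,0,0],0,1]]'|sed -n 2,4p|grep -v eef; python3 -m handwheel '[[[6,0,0],0,1],[[7,0,0],0,1],[[7,0,0],0,1],[[7,0,0],0,1],[[6,0,0],0,1],[[4,0,0],0,1],[[1,0,0],0,1],[[0,0,0],0,1]]'|sed -n 2,4p|grep -v eef
python3 - <<'E'
from h import *
st(); p,d=grab("scene","s32"); crop("s32",250,140,290,205,11,"s32c")
E
```

```text
ee_pos: [0.4723, 0.3536, 0.231]
contact_force: [0.6, 0.5, -0.8]
ee_pos: [0.4686, 0.3515, 0.1877]
contact_force: [0.5, -0.2, -0.6]
t 42.8 p [468.6 351.5 187.7] w 0.176 F [ 0.5 -0.2 -0.6] M [-0.   -0.05  0.01]
[[-0.06   0.09   0.994]
 [-0.035  0.995 -0.092]
 [-0.998 -0.04  -0.056]]
q [-0.787  0.451  0.182  1.359 -0.086  1.407  0.876]
```

View pics/s32c.png

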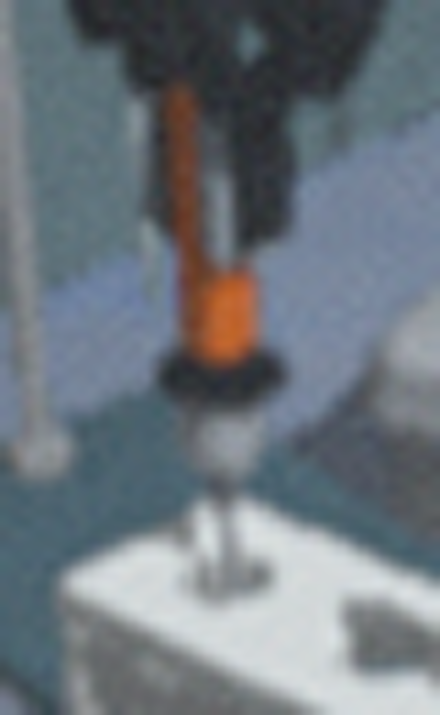

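The blade runs down through the hole mouth, crop (222,575), with the hole's centre at (228,577). I keep lowering by feel.

```bash
python3 -m handwheel '[[[5,0,0],0,1],[[5,0,0],0,1],[[5,0,0],0,1],[[3,0,0],0,1],[[0,0,0],0,1]]'|sed -n 2,4p|grep -v eef; python3 -m handwheel '[[[2,0,0],0,1],[[2,0,0],0,1],[[0,0,0],0,1]]'|sed -n 2,4p|grep -v eef;python3 -m handwheel '[[[2,0,0],0,1],[[2,0,0],0,1],[[0,0,0],0,1]]'|sed -n 2,4p|grep -v eef; python3 -c "
from h import *
st()"
```

```text
ee_pos: [0.468, 0.3512, 0.1689]
contact_force: [0.1, -0.6, -0.9]
ee_pos: [0.4678, 0.3511, 0.1647]
contact_force: [0.5, -0.3, -1.0]
ee_pos: [0.4677, 0.3511, 0.1606]
contact_force: [-0.6, -0.0, 0.0]
t 43.95 p [467.7 351.1 160.6] w 0.172 F [-0.6 -0.   0. ] M [-0.01 -0.05  0.01]
[[-0.058  0.09   0.994]
 [-0.034  0.995 -0.092]
 [-0.998 -0.039 -0.054]]
q [-0.788  0.463  0.179  1.409 -0.088  1.344  0.879]
```

```bash
python3 -m handwheel '[[[0,-0.8,-1.1],0,1],[[0,0,0],0,1]]'|sed -n 2,4p|grep -v eef; for i in 1 2; do python3 -m handwheel '[[[1.5,0,0],0,1],[[1,0,0],0,1],[[0,0,0],0,1]]'|sed -n 2,4p|grep -v eef; done
```

```text
ee_pos: [0.4665, 0.3503, 0.1607]
contact_force: [0.6, -0.1, -0.5]
ee_pos: [0.4664, 0.3503, 0.1582]
contact_force: [0.6, -0.3, -1.6]
ee_pos: [0.4663, 0.3502, 0.1555]
contact_force: [-0.3, -0.5, -1.0]
```

```bash
for i in 1 2 3; do python3 -m handwheel '[[[2,0,0],0,1],[[1.5,0,0],0,1],[[0,0,0],0,1]]'|sed -n 2,4p|grep -v eef; done
```

```text
ee_pos: [0.466, 0.3501, 0.1516]
contact_force: [-0.4, -0.1, -2.4]
ee_pos: [0.4658, 0.3499, 0.1477]
contact_force: [0.0, -0.3, -0.6]
ee_pos: [0.4656, 0.3498, 0.1439]
contact_force: [-0.3, -0.1, -0.4]
```

```bash
for i in 1 2; do python3 -m handwheel '[[[2,0,0],0,1],[[1,0,0],0,1],[[0,0,0],0,1]]'|sed -n 2,4p|grep -v eef; done
python3 - <<'E'
from h import *
st(); p,d=grab("scene","s33"); crop("s33",250,140,290,205,11,"s33c")
E
```

```text
ee_pos: [0.4654, 0.3497, 0.1406]
contact_force: [-0.1, 0.1, -0.1]
ee_pos: [0.4652, 0.3496, 0.1374]
contact_force: [0.1, 0.4, -0.7]
t 46.25 p [465.2 349.6 137.4] w 0.17 F [ 0.1  0.4 -0.7] M [ 0.01 -0.09  0.02]
[[-0.057  0.09   0.994]
 [-0.033  0.995 -0.092]
 [-0.998 -0.039 -0.054]]
q [-0.788  0.472  0.177  1.453 -0.09   1.29   0.88 ]
```

View pics/s33c.png

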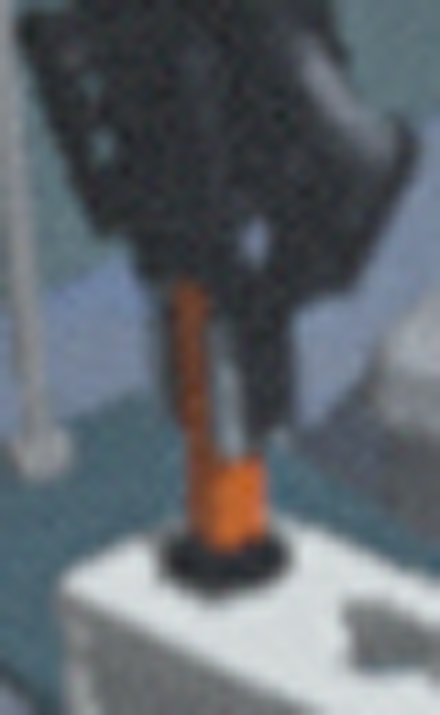

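The collet is in the hole and the flange is nearly seated. The last millimetres go by feel, then I release.

```bash
for i in 1 2; do python3 -m handwheel '[[[0.8,0,0],0,1],[[0,0,0],0,1]]'|sed -n 2,4p|grep -v eef; done
```

```text
ee_pos: [0.4652, 0.3496, 0.1367]
contact_force: [-0.3, 1.2, -0.8]
ee_pos: [0.4652, 0.3496, 0.1359]
contact_force: [-0.5, -0.2, -1.0]
```

```bash
for i in 1 2; do python3 -m handwheel '[[[0.8,0,0],0,1],[[0,0,0],0,1]]'|sed -n 2,4p|grep -v eef; done; python3 -m handwheel '[[[0,0,0],0,0.75],[[0,0,0],0,0.7],[[0,0,0],0,0.6],[[0,0,0],0,0.5]]' 25
python3 - <<'E'
from h import *
st(); p,d=grab("scene","s34"); crop("s34",250,140,290,205,11,"s34c")
E
```

```text
ee_pos: [0.4652, 0.3496, 0.1351]
contact_force: [0.5, 0.2, -0.9]
ee_pos: [0.4654, 0.3498, 0.1348]
contact_force: [0.3, -1.0, -0.8]
time: 47.5
ee_pos: [0.4656, 0.3499, 0.135]
eef_rot: [0.044, 1.624, -0.099]
contact_force: [-1.1, -0.5, 0.7]
gripper_width: 0.497
t 47.5 p [465.6 349.9 135. ] w 0.497 F [-1.1 -0.5  0.7] M [ 0.01 -0.07 -0.01]
[[-0.056  0.09   0.994]
 [-0.032  0.995 -0.092]
 [-0.998 -0.037 -0.053]]
q [-0.788  0.473  0.176  1.457 -0.091  1.283  0.881]
```

View pics/s34c.png

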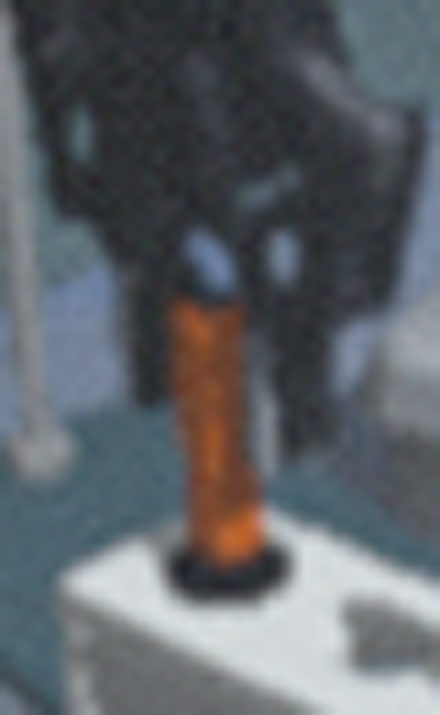

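```bash
python3 -m handwheel '[[[0,0,0],0,0.3],[[0,0,0],0,0.15],[[0,0,0],0,0.1],[[-5,0,0],0,0.1],[[-12,0,0],0,0.1],[[-15,0,0],0,0.1],[[-15,0,0],0,0.1],[[-15,0,0],0,0.1]]'; python3 -m handwheel '[[[-20,0,0],0,0.1],[[-20,0,0],0,0.1],[[-15,0,0],0,0.1],[[-5,0,0],0,0.1],[[0,0,0],0,0.1]]'
python3 - <<'E'
from h import *
st(); p,d=grab("scene","s35"); crop("s35",235,130,305,215,8,"s35c")
E
```

```text
time: 48.35
ee_pos: [0.4683, 0.3513, 0.1997]
eef_rot: [0.043, 1.627, -0.101]
contact_force: [0.9, 0.6, 0.1]
gripper_width: 0.901
time: 48.85
ee_pos: [0.4741, 0.3547, 0.2699]
eef_rot: [0.048, 1.618, -0.095]
contact_force: [-0.5, -0.5, 0.6]
gripper_width: 0.898
t 48.85 p [474.1 354.7 269.9] w 0.898 F [-0.5 -0.5  0.6] M [ 0.06 -0.07 -0.01]
[[-0.049  0.09   0.995]
 [-0.027  0.995 -0.092]
 [-0.998 -0.032 -0.047]]
q [-0.785  0.429  0.189  1.193 -0.084  1.583  0.871]
```

View pics/s35c.png

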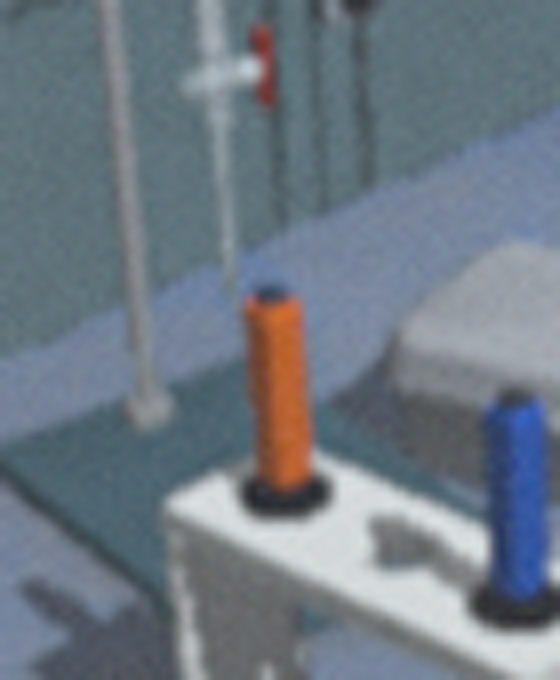

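```bash
python3 -m handwheel '[[[0,10,-20],0,0.1],[[0,20,-30],0,0.1],[[0,20,-30],0,0.1],[[0,20,-30],0,0.1],[[0,20,-30],0,0.1],[[0,10,-15],0,0.1],[[0,0,0],0,0.1]]'
python3 - <<'E'
from h import *
for n in ("scene","top"): grab(n,"f"+n)
crop("ftop",240,170,440,290,4,"ft"); crop("fscene",235,150,445,330,3.8,"fs")
a=[]
for nm in ("scene0","fscene"):
    P,p,d=pts("scene",nm); h=cv2.cvtColor(p,cv2.COLOR_RGB2HSV)
    m=((h[...,0]<14)&(h[...,1]>140)&(h[...,2]>70)); m[:155]=0;m[200:]=0;m[:,:255]=0;m[:,285:]=0
    for r in (170,175,180,185,188):
        k=np.where(m[r])[0]; print(nm,r,k.min(),k.max(),end="; ")
    ys,xs=np.where(m); print("rows",ys.min(),ys.max())
    b=(h[...,0]>100)&(h[...,1]>150); b[:170]=0;b[215:]=0;b[:,:285]=0;b[:,312:]=0; ys,xs=np.where(b); print("blue",xs.mean().round(2),ys.mean().round(2),len(xs))
for nm in ("top0","ftop"):
    P,p,d=pts("top",nm); h=cv2.cvtColor(p,cv2.COLOR_RGB2HSV)
    m=((h[...,0]<15)&(h[...,1]>140)&(h[...,2]>60)); m[:208]=0;m[228:]=0;m[:,:254]=0;m[:,:254]=0;m[:,278:]=0; ys,xs=np.where(m); print(nm,"orange",xs.mean().round(2),ys.mean().round(2),len(xs))
    g=(h[...,0]>50)&(h[...,0]<80)&(h[...,1]>120); n,l,s,c=cv2.connectedComponentsWithStats(g.astype(np.uint8)); print([(c[k].round(1).tolist(),int(s[k,4])) for k in range(1,n) if s[k,4]>200])
E
```

```text
time: 49.6
ee_pos: [0.3225, 0.4677, 0.2654]
eef_rot: [0.043, 1.626, -0.11]
contact_force: [0.6, 0.2, 0.1]
gripper_width: 0.896
scene0 170 266 271; scene0 175 267 271; scene0 180 267 272; scene0 185 268 272; scene0 188 268 272; rows 168 190
blue 300.18 191.31 98
fscene 170 267 271; fscene 175 267 272; fscene 180 268 272; fscene 185 268 272; fscene 188 269 272; rows 168 190
blue 300.32 191.36 91
top0 orange 264.73 218.43 30
[([407.2, 217.9], 603), ([294.4, 263.4], 609)]
ftop orange 265.04 217.75 28
[([406.9, 218.2], 527), ([294.4, 263.4], 611)]
```

View pics/ft.png

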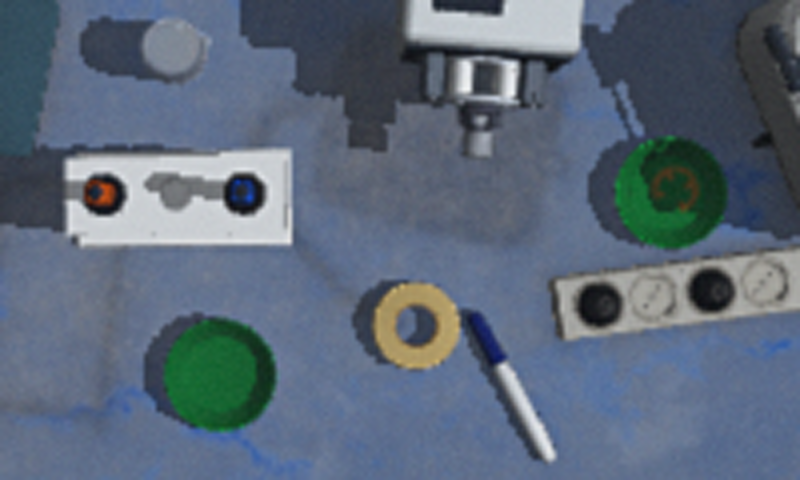

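View pics/fs.png

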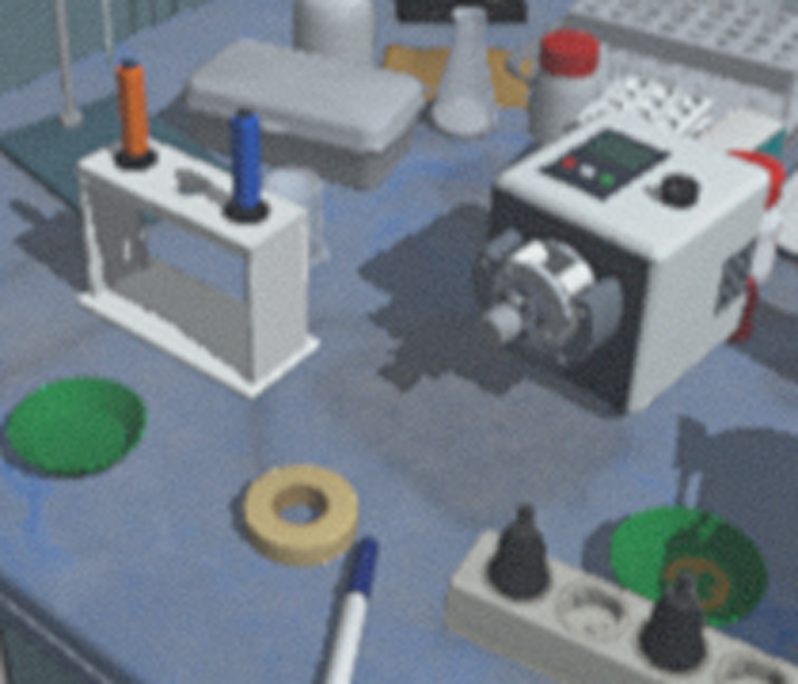

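The last pictures show everything in place:
- **Clip:** it lies flat in the far green dish, top crop (675,187).
- **Pick:** it hangs upright with its flange seated in the +y hole. The handle is within about 1 px of where it started.
- **Surroundings:** the scriber, the dishes and the other things have not moved, and the gripper is clear.

I sign off.

```bash
python3 -c "
from rig import workorder
print(workorder.sign_off())"
```

```text
the job is handed in; nothing more can be done
None
```

The spring clip is off the pump shaft and lies flat in the far green dish. The pick hangs back upright in its own rack hole, and I handed the job in at about 49.7 s.

**What I did:**
- I gripped the pick by its handle and felt for the bare shaft with about 2 N.
- I slid the hook into the window with no force felt and pulled the clip out at a peak of about 10.5 N.
- I carried the clip on the hook to the dish.

**What the last checks showed:**
- Both cameras show the clip in the dish and the pick's handle within 1 px of its start.
- The scriber and both dishes are where they were, to within 0.5 px.
- The gripper was open and clear when I signed off. I did not compare the wash bottle and beaker numerically, though nothing went near the bottle.

**What disagreed or did not go as planned:**
- **Reported height:** the tool's z read about 40 mm below where both cameras showed the fingers, so I set heights by sight and touch.
- **Letting the clip go:** on the first try the hook's turned-up tip dragged the clip about 12 mm within the dish. I lifted it, stood it on the floor again and tipped it off the other way.
- **Tool tilt:** fast moves had tilted the tool about 4°, and moves to undo it did not help. The pick went into the hole tilted, without noticeable force, and looked upright once released.

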